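Strip down a routing jig onto its outline boards

ROBOT

A 6-joint arm with a two-finger parallel gripper is mounted at the origin on the work surface. World frame = base frame: x ahead of the robot, y to its left, z up, the work surface at z = 0. Lengths are in mm, angles in rad, forces in N, time in s.
With the tool pointing down it reaches from about 350 to 875 mm from the base axis. Payload 4.2 kg.
Tool frame: the origin (TCP) lies on the mounting face of the last link; the fingertips stand 173 mm ahead of it and the grasp point (between the pads) lies 155 mm ahead of it; z points along the fingers, y is the direction in which the jaws open and shut (so a half turn about z gives the same grasp; the last joint's range is limited). The gripper opens to 85 mm and grips with 20 to 120 N. Pads are 22 mm wide; open, the fingers measure 114 mm over their backs; the gripper's body (76 mm by 85 mm) begins 54 mm behind the grasp point. The pads swing forward as they close: fully open they stand 13 mm farther back than shut.
Start: joints at [-1.027, 0.385, 0.008, 0, -1.194, -0.259], TCP at [175.62, -599.798, 404.712] pointing down, gripper open.
Joint ranges: [-3.14, 3.14], [-1.21, 2.06], [-1.07, 1.41], [-3.16, 2.05], [-2.99, -0.16], [-3.1, 3.1]. Speed limits (rad/s): [2.79, 2.79, 3.14, 3.14, 3.14, 3.14].

INTERFACE

Orientations are given as a unit quaternion [x, y, z, w].
In Python, from bench import arm gives the robot as it stands.
- The arm moves only by the shell command python3 -m jog 'ROWS' [OPENING]. ROWS is JSON, a list that holds one entry, the list of rows, each a list of 4 numbers: the shift along the tool's x, y, z in mm, then the turn about the tool's z in degrees. In form: [[[x, y, z, spin], ...]]. A call has exactly 5 rows; each row is the pose to reach, as a shift and turn from the pose measured when the call began, along the tool's axes at that moment; what a row does not reach only later rows make up. A row lasts 1/8 s, in which the tool goes at most 62.5 mm and 10.7 degrees, less where a joint would pass 70% of its speed; a pose out of reach is approached as far as the arm can. A call with a gripper value outside its range is refused whole. OPENING is the finger opening in mm, from 0 to 85.4, set as the call begins (- or left out, the last holds). The fingers move at their own pace and stop on an object; the grip force is fixed at half the most. Time passes only in rows, so rows that repeat a pose let the fingers close, or fill a call up. It gives the time, the measured TCP pose, the force and the opening at its end, in the units of the state.
- arm.read_state(): the state, without advancing time (a new reading comes with each control period).
- arm.get_image(name): name is "scene" or "top" or "wrist"; returns (picture, depth): 420x560x3 uint8, blue, green, red; 420x560 float32, mm along the optical axis (not along the pixel's ray), 0 where there is no reading.
- arm.camera_params(name): a dict with "mtx" (3x3 intrinsics, pixels), "k1" (the pictures are not rectified: a ray, as slopes to the right and down, at radius r is drawn at 1 + k1 r^2 times it, then the intrinsics apply), "R" (3x3) and "t" (3): a world point X has camera coordinates R X + t. Camera axes: x right, y down, z forward; pixel columns grow to the right and rows downward; lengths in mm; the calibration is good to about 2 mm. A picture is of the moment at which its call begins: read the wrist's pose just before it. camera_params takes no time and is no camera call; for the wrist camera it gives the pose at the moment of the call.
- arm.job_done(): hands the job in, once; it reports no verdict.
The state is a dict: "clock": time; "joints": joint angles; "joint_vel": joint speeds; "joint_efforts": joint torques, N m; "position": TCP position; "ee_rot": TCP orientation; "contact_force": force on the tool from outside, world axes, zero at the start; "wrist_torque": the same for the moment, N m; "gripper_width": finger opening in mm.
Only numpy, scipy, OpenCV 4.12 (cv2) and the standard library are available. Lean on these libraries where they do the work, as an engineer would, in place of code of your own. Each camera call takes 0.05 s, during which the arm holds its last target.

TASK

The parts of a routing jig stand in one stack on the bench. Take the stack apart from the top down, one part at a time - black knob, steel hexagon nut, round-ended plywood template, pine block - and lay each flat inside the dark outline of its own shape on the plywood boards, the two long parts lined up with their outlines. Set the parts down rather than dropping them, and leave the glue bottle and the screw jar standing where they are.

Things in the scene. Friction and masses are not known exactly. Their poses are not given: they have to be found in the camera images.
- knob_c (a point): Black plastic six-lobed knob, 34 mm diameter, 26 mm high, 40 g, with a small brass dot on top. At the start the top of the stack, resting on the nut. Point at its centre, half-way up (13 mm above its underside); z is its axis, up. Any yaw will do.
- nut_c (a point): Large steel hexagon nut, 41 mm across flats (47 mm across corners), 22 mm high, about 150 g. At the start second from the top, under the knob and on the template, its six corners showing round the knob. Point at its centre, half-way up (11 mm above its underside); z is its axis, up; its x axis points to a corner, its y axis is square to a flat (the flats' normals repeat every 60 degrees). Any yaw will do.
- template_c (a point): Plywood template with half-round ends, 110 mm long, 50 mm wide, 18 mm thick, about 70 g, with a narrow dark slot drawn along it. At the start third from the top, under the nut, lying crosswise on the pine block so that its ends overhang. Point at its centre, half-way up (9 mm above its underside); x runs along its length, y across, z up. Either way round will do.
- block_c (a point): Plain pine block, 150 mm long, 56 mm wide, 30 mm high, about 140 g. At the start the bottom of the stack, on the bench. Point at its centre, half-way up (15 mm above its underside); x runs along its length, y across, z up. Either way round will do.
- board_knob: Fixed plywood board, 6 mm thick, lying flat on the bench; origin at the centre of its underside, z up. Its dark painted outline is centred on it, flush with the top (6 mm above the origin), and is 8 mm larger all round than the part that belongs there. Board 110 x 84 mm (x by y), with a round outline of 50 mm diameter: place of the knob.
- board_nut: Fixed plywood board, 6 mm thick, lying flat on the bench; origin at the centre of its underside, z up. Its dark painted outline is centred on it, flush with the top (6 mm above the origin), and is 8 mm larger all round than the part that belongs there. Board 110 x 84 mm (x by y), with a hexagonal outline 57 mm across flats: place of the nut.
- board_template: Fixed plywood board, 6 mm thick, lying flat on the bench; origin at the centre of its underside, z up. Its dark painted outline is centred on it, flush with the top (6 mm above the origin), and is 8 mm larger all round than the part that belongs there. Board 180 x 84 mm (x by y), with a round-ended outline 126 x 66 mm that runs along x and a thin light slot line in it: place of the template.
- board_block: Fixed plywood board, 6 mm thick, lying flat on the bench; origin at the centre of its underside, z up. Its dark painted outline is centred on it, flush with the top (6 mm above the origin), and is 8 mm larger all round than the part that belongs there. Board 180 x 84 mm (x by y), with a rectangular outline 166 x 72 mm that runs along x: place of the block.
- glue: Bystander: white glue bottle with red cap, 56 mm diameter, 150 mm tall, standing loose on the bench among the boards; origin at the centre of its underside, z up. Must not be moved.
- screws: Bystander: glass screw jar with steel lid, 60 mm diameter, 75 mm tall, standing loose at the right-hand end (low y) of the boards; origin at the centre of its underside, z up. Must not be moved.

How it is judged (in metres and radians):
On the way, in this order (a step that is already met when the one before it is completed fails the run):
1. the black knob lies released inside its outline (horizontal distance between knob_c and board_knob below 0.012 m and z of knob_c in the frame of board_knob between 0.015 and 0.023 m and angle between knob_c's own z axis and vertical below 0.1 rad and linear speed of knob below 0.03 m/s and contact force between the fingers and knob below 0.1 N), for 0.2 s.
2. the steel hexagon nut lies released inside its outline (horizontal distance between nut_c and board_nut below 0.012 m and z of nut_c in the frame of board_nut between 0.013 and 0.021 m and angle between nut_c's own z axis and vertical below 0.1 rad and linear speed of nut below 0.03 m/s and contact force between the fingers and nut below 0.1 N), for 0.2 s.
3. the round-ended plywood template lies released inside its outline (horizontal distance between template_c and board_template below 0.012 m and z of template_c in the frame of board_template between 0.011 and 0.019 m and angle between template_c's own z axis and vertical below 0.1 rad and linear speed of template below 0.03 m/s and contact force between the fingers and template below 0.1 N and angle between the x axis of template_c and the x axis of board_template, either way round below 0.2 rad), for 0.2 s.
4. the pine block lies released inside its outline (horizontal distance between block_c and board_block below 0.012 m and z of block_c in the frame of board_block between 0.017 and 0.025 m and angle between block_c's own z axis and vertical below 0.1 rad and linear speed of block below 0.03 m/s and contact force between the fingers and block below 0.1 N and angle between the x axis of block_c and the x axis of board_block, either way round below 0.2 rad), for 0.2 s.
At the end, for the whole second after the job is handed in: Each of the four parts lies flat (within 0.1 rad), released and at rest on its own board, centre within 12 mm of the outline's centre; template and block within 0.2 rad of their outlines, either way round. Glue bottle and screw jar stand within 20 mm of where they were (all of step 1 and all of step 2 and all of step 3 and all of step 4 and distance of each of glue, screws from where it was at the start of the episode below 0.02 m and angle between each of glue, screws's own z axis and vertical below 0.2 rad); the robot touches nothing.
It fails at once if the black knob falls onto its board (faster than 0.6 m/s within 20 mm of its seat) (horizontal distance between knob_c and board_knob below 0.03 m and z of knob_c in the frame of board_knob below 0.039 m and linear speed of knob above 0.6 m/s).
It fails at once if the steel hexagon nut falls onto its board (faster than 0.6 m/s within 20 mm of its seat) (horizontal distance between nut_c and board_nut below 0.03 m and z of nut_c in the frame of board_nut below 0.037 m and linear speed of nut above 0.6 m/s).
It fails at once if the round-ended plywood template falls onto its board (faster than 0.6 m/s within 20 mm of its seat) (horizontal distance between template_c and board_template below 0.03 m and z of template_c in the frame of board_template below 0.035 m and linear speed of template above 0.6 m/s).
It fails at once if the pine block falls onto its board (faster than 0.6 m/s within 20 mm of its seat) (horizontal distance between block_c and board_block below 0.03 m and z of block_c in the frame of board_block below 0.041 m and linear speed of block above 0.6 m/s).
It fails at once if the glue bottle or the screw jar is knocked over or shifted by more than 20 mm (distance of any of glue, screws from where it was at the start of the episode above 0.02 m or angle between any of glue, screws's own z axis and vertical above 0.2 rad).
It also fails if it takes over 106 s, if anything falls off the work surface, if the arm or the gripper's body presses on something with over 40 N, if the wrist force passes 120 N, or if a joint passes its speed limit or range.

## Working session

There is one attempt and no reset: what is moved stays moved. The work goes in short steps, Python scripts to look and compute and a shell command to move; the robot and the scene stay as the last step left them, time stands still between calls to the robot, and variables do not carry over. Pictures are saved under pics/ and viewed, and the job is handed in when it is done.

```bash
ls; mkdir -p pics; python3 - <<'E'
from bench import arm
import cv2
s=arm.read_state()
for k,v in s.items(): print(k,v)
for n in ("scene","top","wrist"):
    p,d=arm.get_image(n); cv2.imwrite(f"pics/{n}0.png",p)
    c=arm.camera_params(n); print(n,c)
E
```

```text
pics
clock 0.0
joints [-1.02739167e+00  3.85524769e-01  6.66666914e-03 -5.04419331e-04
 -1.19397709e+00 -2.58593348e-01]
joint_vel [ 0.00202763  0.0003505   0.00224207 -0.00034367  0.00082872 -0.00183976]
joint_efforts [-8.30057361e-04 -3.92287874e+01  1.88397700e+01  4.18613791e+00
 -4.67050209e-03  6.64499368e-06]
position [ 175.58629692 -599.61979511  403.65555517]
ee_rot [-1.41832648e-01  9.89890098e-01  1.03006339e-03 -1.82098982e-04]
contact_force [0.79216739 0.26973431 0.2233298 ]
wrist_torque [ 0.03811452  0.00583086 -0.01130635]
gripper_width 85.41822834444056
scene {'mtx': array([[442.2091528 ,   0.        , 273.13860418],
       [  0.        , 442.2091528 , 207.86954349],
       [  0.        ,   0.        ,   1.        ]]), 'k1': -0.10812653030644406, 'R': array([[-0.16536238,  0.98611058, -0.01553061],
       [ 0.77594635,  0.12036748, -0.6192083 ],
       [-0.60873848, -0.11444468, -0.78507317]]), 't': array([ 164.16949958, -362.28189076, 1277.8335428 ])}
top {'mtx': array([[537.83063107,   0.        , 280.52271421],
       [  0.        , 537.83063107, 215.82167978],
       [  0.        ,   0.        ,   1.        ]]), 'k1': -0.11343796284925069, 'R': array([[ 0.00379281, -0.99994741, -0.0095284 ],
       [-0.99095241, -0.00248   , -0.13419082],
       [ 0.13416013,  0.00995115, -0.9909097 ]]), 't': array([ -90.0642324 ,  577.88418664, 1199.1269659 ])}
wrist {'mtx': array([[289.52159836,   0.        , 276.15671811],
       [  0.        , 289.52159836, 211.23199919],
       [  0.        ,   0.        ,   1.        ]]), 'k1': -0.0432193573573655, 'R': array([[-0.28082992,  0.9597527 ,  0.00305172],
       [ 0.92159909,  0.26877553,  0.28002648],
       [ 0.26793595,  0.08145228, -0.95998742]]), 't': array([623.09278538, -36.6135031 , 380.13476762])}
```

View pics/top0.png

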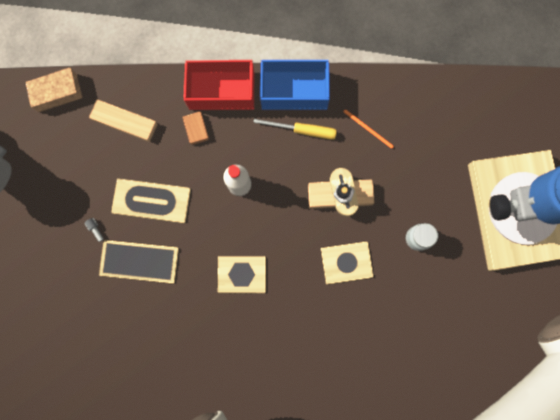

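View pics/scene0.png

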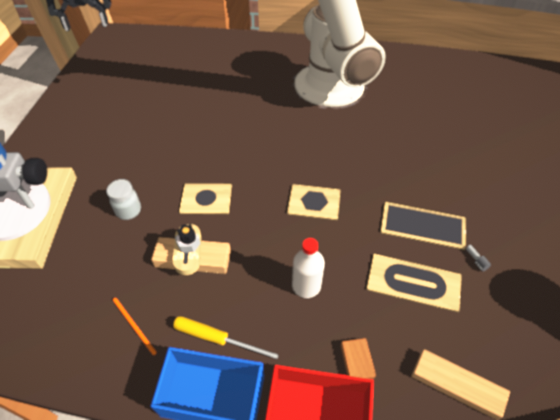

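View pics/wrist0.png

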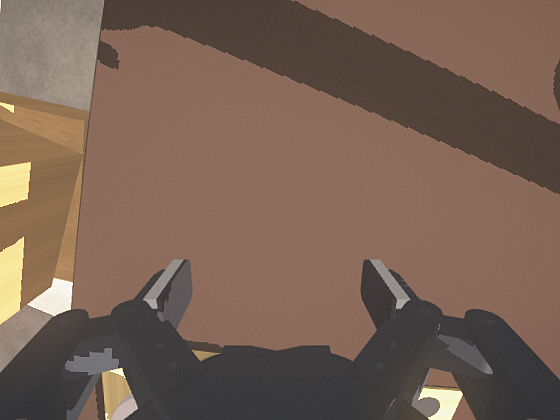

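```bash
cat > h.py <<'E'
import numpy as np, cv2
from bench import arm
def cam(n): return arm.camera_params(n)
def proj(c,X):
    X=np.atleast_2d(np.asarray(X,float)); p=X@c["R"].T+c["t"]
    q=p[:,:2]/p[:,2:]; r2=(q**2).sum(1,keepdims=True); q=q*(1+c["k1"]*r2)
    return q*[c["mtx"][0,0],c["mtx"][1,1]]+c["mtx"][:2,2]
def unproj(c,uv,z):
    uv=np.atleast_2d(np.asarray(uv,float)).reshape(-1,1,2)
    q=cv2.undistortPoints(uv,c["mtx"],np.array([c["k1"],0,0,0.]))[:,0]
    d=np.c_[q,np.ones(len(q))]@c["R"]; o=-c["R"].T@c["t"]
    return (o+d*((z-o[2])/d[:,2:]))[:,:2]
def ortho(c,img,z,cx,cy,hw,hh,s=2):
    """picture at height z, up=+x, left=+y; s px per mm; centre cx,cy; half width (y) hw, half height (x) hh"""
    W,H=int(2*hw*s),int(2*hh*s)
    v,u=np.mgrid[0:H,0:W]
    X=np.c_[(cx+hh-v/s).ravel(),(cy+hw-u/s).ravel(),np.full(W*H,z)]
    m=proj(c,X).astype(np.float32).reshape(H,W,2)
    return cv2.remap(img,m[...,0],m[...,1],cv2.INTER_LINEAR)
def px2w(u,v,cx,cy,hw,hh,s=2): return cx+hh-v/s, cy+hw-u/s
def cloud(n,p,d,c):
    v,u=np.mgrid[0:d.shape[0],0:d.shape[1]]; ok=d>0
    uv=np.c_[u[ok],v[ok]].astype(float).reshape(-1,1,2)
    q=cv2.undistortPoints(uv,c["mtx"],np.array([c["k1"],0,0,0.]))[:,0]
    P=np.c_[q,np.ones(len(q))]*d[ok][:,None]
    return (P-c["t"])@c["R"], p[ok], np.c_[u[ok],v[ok]]
E
python3 - <<'E'
from h import *
c=cam("top"); p,d=arm.get_image("top"); np.savez("top0.npz",p=p,d=d)
for n,uv,z in (("stack",(343,192),96),("bk",(347,262),6),("bn",(242,274),6),("bb",(139,262),6),("bt",(151,200),6),("glue",(234,170),150),("jar",(425,232),75)):
    w=unproj(c,uv,z)[0]; print(n,w.round(1))
W,col,uv=cloud("top",p,d,c)
# segmentation of boards: bright points within z<15, yellowish
hsv=cv2.cvtColor(p,cv2.COLOR_BGR2HSV)
for n,uv0 in (("bk",(347,262)),("bn",(242,274)),("bb",(139,262)),("bt",(151,200))):
    x,y=uv0; R=50
    sub=p[y-R:y+R,x-R:x+R]
    m=((sub[...,2]>120)).astype(np.uint8)
    k,l,st,ce=cv2.connectedComponentsWithStats(m)
    # component nearest with largest area
    cnt=None
    best=max(range(1,k),key=lambda i: st[i,4]*(np.hypot(*(np.array(ce[i])-R))<15))
    cs,_=cv2.findContours((l==best).astype(np.uint8),cv2.RETR_CCOMP,cv2.CHAIN_APPROX_NONE)
    cs=sorted(cs,key=cv2.contourArea)[::-1]
    for q in cs[:2]:
        wq=unproj(c,q[:,0]+[x-R,y-R],6).astype(np.float32)
        r=cv2.minAreaRect(wq); M=cv2.moments(wq.reshape(-1,1,2)); 
        bx=cv2.boxPoints(r); e=bx[1]-bx[0]; f=bx[2]-bx[1]; L=e if np.hypot(*e)>np.hypot(*f) else f
        print(n,"rect c",np.round(r[0],1),"size",np.round(r[1],1),"long dir deg",round(np.degrees(np.arctan2(L[1],L[0]))%180,1),"centroid",round(M["m10"]/M["m00"],1),round(M["m01"]/M["m00"],1))
for z,name in ((6,"b"),):
    o=ortho(c,p,z,560,0,400,200,1); cv2.imwrite("pics/ortho6.png",o)
cx,cy=unproj(c,(343,192),60)[0]; print(cx,cy)
tiles=[cv2.resize(ortho(c,p,z,cx,cy,110,80,2),None,fx=.9,fy=.9) for z in (30,48,70,96)]
cv2.imwrite("pics/stack.png",np.vstack([np.hstack(tiles[:2]),np.hstack(tiles[2:])]))
E
```

```text
stack [ 623.8 -226.6]
bk [ 474.  -243.8]
bn [445.3   1.5]
bb [471.7 245.9]
bt [620.  222.3]
glue [660.9   9.7]
jar [ 537.5 -411.9]
bk rect c [ 473.8 -242.6] size [ 88.2 114.9] long dir deg 98.2 centroid 473.8 -242.6
bk rect c [ 472.9 -243.8] size [44.4 46.9] long dir deg 90.0 centroid 473.1 -243.0
bn rect c [445.5   4.1] size [ 88.5 112.8] long dir deg 90.3 centroid 446.0 3.8
bn rect c [444.2   3.8] size [53.5 60.8] long dir deg 90.3 centroid 444.4 3.5
bb rect c [473.9 249.1] size [185.7  88.9] long dir deg 84.8 centroid 473.8 248.8
bb rect c [474.1 248.7] size [164.8  71.2] long dir deg 84.5 centroid 474.0 248.8
bt rect c [620.1 225.1] size [184.8  90.3] long dir deg 82.5 centroid 620.2 225.1
bt rect c [619.9 225. ] size [123.9  64.3] long dir deg 82.4 centroid 619.9 225.0
630.3251074955201 -230.455058959082
```

View pics/stack.png

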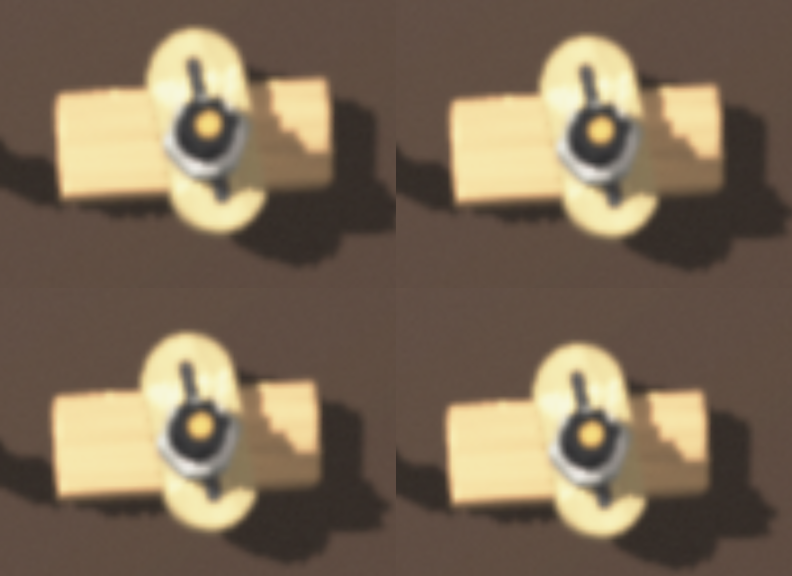

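View pics/ortho6.png

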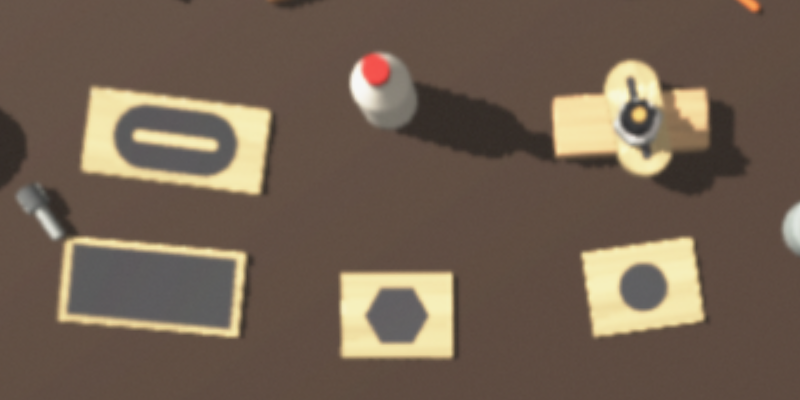

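```bash
python3 - <<'E'
from h import *
c=cam("top"); f=np.load("top0.npz"); p,d=f["p"],f["d"]
W,col,uv=cloud("top",p,d,c)
near=(abs(W[:,0]-630)<110)&(abs(W[:,1]+230)<110)
W=W[near]; uv=uv[near]
print(np.histogram(W[:,2],bins=np.arange(-10,110,5)))
def rect(m,name):
    w=W[m][:,:2].astype(np.float32); r=cv2.minAreaRect(w); bx=cv2.boxPoints(r); e=bx[1]-bx[0]; g=bx[2]-bx[1]; L=e if np.hypot(*e)>np.hypot(*g) else g
    print(name,m.sum(),np.round(r[0],1),np.round(r[1],1),round(np.degrees(np.arctan2(L[1],L[0]))%180,1),"mean",w.mean(0).round(1),"medz",np.median(W[m][:,2]).round(1))
z=W[:,2]
rect(z>86,"knob"); rect((z>63)&(z<76),"nut"); rect((z>42)&(z<54),"templ"); rect((z>24)&(z<36),"block")
E
```

```text
(array([ 271, 3424, 2470,  104,   11,   15,   65,  520,  416,   19,   94,
        449,   95,    8,   10,   61,   42,   18,    2,   14,   71,   76,
          5]), array([-10,  -5,   0,   5,  10,  15,  20,  25,  30,  35,  40,  45,  50,
        55,  60,  65,  70,  75,  80,  85,  90,  95, 100, 105]))
knob 165 [ 629.6 -229.2] [29.6 32.6] 100.8 mean [ 628.9 -228.6] medz 94.9
nut 111 [ 629.7 -231.7] [40.9 46.5] 161.1 mean [ 623.3 -232.4] medz 69.6
templ 632 [ 635. -233.] [109.  53.] 12.4 mean [ 636.5 -233.7] medz 47.6
block 972 [ 622.  -229.9] [ 82.9 150.6] 93.5 mean [ 634.2 -225.3] medz 29.6
```

```bash
cat >> h.py <<'E'
from scipy.spatial.transform import Rotation as Ro
def go(x,y,z,jaw=None):
    """print shift in tool axes to TCP world target; jaw = wanted angle (deg, world) of tool y, mod 180"""
    s=arm.read_state(); R=Ro.from_quat(s["ee_rot"]).as_matrix()
    dlt=R.T@(np.array([x,y,z])-s["position"])
    ja=np.degrees(np.arctan2(R[1,1],R[0,1]))
    sp=None
    if jaw is not None:
        sp=-((jaw-ja+90)%180-90)   # tool z down: +spin turns clockwise seen from above
    print("clock",round(s["clock"],2),"pos",s["position"].round(1),"jaw",round(ja,1),"tilt",round(np.degrees(np.arccos(-R[2,2])),2),"shift",dlt.round(1),"spin",None if sp is None else round(sp,1),"F",s["contact_force"].round(1),"w",round(s["gripper_width"],1),"j6",round(s["joints"][5],2))
E
python3 -c "
from h import *
go(629,-229,400,90)"
python3 -m jog '[[[-54,23,0,0],[-108,46,0,0],[-162,69,0,0],[-216,92,0,0],[-270,115,0,0]]]' 60
```

```text
clock 0.2 pos [ 175.6 -599.7  404. ] jaw 106.3 tilt 0.08 shift [-539.3  228.4    4.3] spin 16.3 F [-1.   0.1 -0.4] w 85.3 j6 -0.26
clock: 0.82
position: [403.7, -412.1, 404.1]
ee_rot: [-0.142, 0.99, 0.001, -0.0]
contact_force: [0.5, -0.7, 0.2]
gripper_width: 59.8
```

```bash
python3 -m jog '[[[-54,23,0,0],[-108,46,0,0],[-162,69,0,0],[-216,92,0,0],[-216,92,0,0]]]'; python3 - <<'E'
from h import *
go(629,-229,400,90)
c=cam("wrist"); print((-c["R"].T@c["t"]).round(1), c["R"][2].round(2), proj(c,[[629,-229,96],[630,-230,70]]).round())
p,d=arm.get_image("wrist"); cv2.imwrite("pics/w1.png",p)
E
```

```text
clock: 1.45
position: [587.8, -260.2, 403.1]
ee_rot: [-0.144, 0.99, 0.001, -0.0]
contact_force: [-0.7, 0.4, 0.2]
gripper_width: 60.3
clock 1.45 pos [ 587.8 -260.2  403.1] jaw 106.6 tilt 0.12 shift [-48.4  18.2   3.1] spin 16.6 F [-0.7  0.4  0.2] w 60.3 j6 -1.11
[ 519.2 -280.   372.5] [ 0.27  0.08 -0.96] [[292. 248.]
 [290. 239.]]
```

View pics/w1.png

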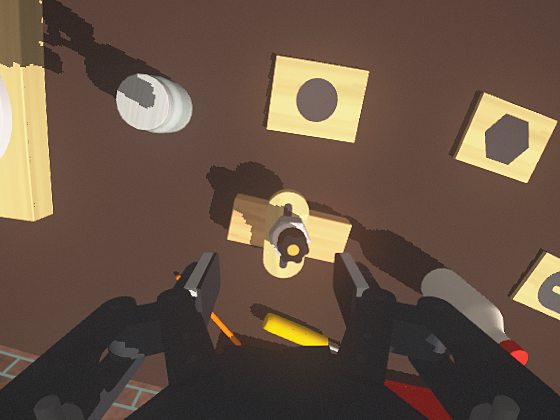

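```bash
python3 - <<'E'
from h import *
c=cam("wrist"); p,d=arm.get_image("wrist"); np.savez("w1.npz",p=p,d=d)
print("knob dot",unproj(c,(293,250),96),"board k",unproj(c,(317.5,100),6),"bn",unproj(c,(507,139),6), "jar lid", unproj(c,(143,102),75))
o=ortho(c,p,70,628,-230,60,60,6); cv2.imwrite("pics/nut1.png",o)
W,col,uv=cloud("w",p,d,c)
m=(W[:,2]>88)&(abs(W[:,0]-630)<60)&(abs(W[:,1]+230)<60)
w=W[m]; print(m.sum(), w.mean(0), np.median(w[:,2]), cv2.minEnclosingCircle(w[:,:2].astype(np.float32)))
E
```

```text
knob dot [[ 629.69649462 -228.81708337]] board k [[ 472.75119866 -241.58923319]] bn [[444.77505088   4.72953644]] jar lid [[ 530.48587757 -412.04210304]]
17191 [ 578.42875325 -257.33314242  300.33813167] 312.8471720565684 ((599.6925659179688, -244.0536651611328), 51.67914962768555)
```

View pics/nut1.png

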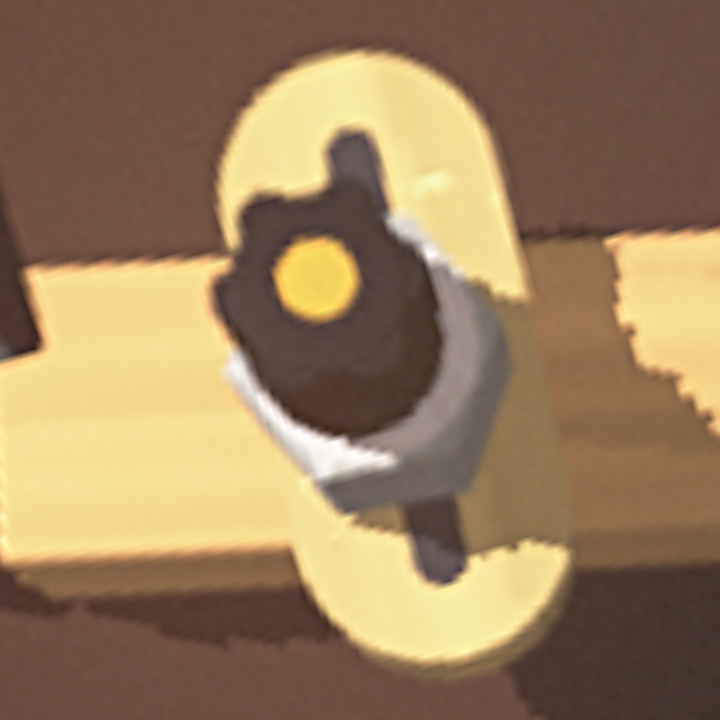

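```bash
python3 -m jog '[[[-24,9,20,0],[-49,18,50,0],[-49,18,90,0],[-49,18,110,0],[-49,18,110,0]]]'; python3 - <<'E'
from h import *
go(629.5,-229,244)
c=cam("wrist"); print(proj(c,[[629.5,-229,96]]).round())
p,d=arm.get_image("wrist"); cv2.imwrite("pics/w2.png",p)
E
```

```text
clock: 2.17
position: [626.4, -231.5, 290.5]
ee_rot: [-0.142, 0.99, 0.002, -0.004]
contact_force: [-0.5, -0.2, -0.5]
gripper_width: 60.2
clock 2.17 pos [ 626.4 -231.5  290.5] jaw 106.3 tilt 0.46 shift [-4.   1.3 46.5] spin None F [-0.5 -0.2 -0.5] w 60.2 j6 -1.17
[[276. 256.]]
```

View pics/w2.png

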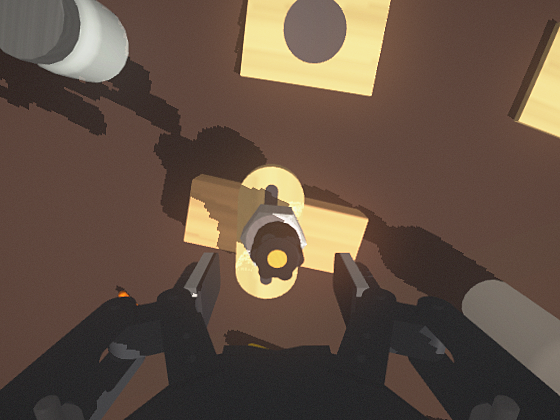

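```bash
python3 -m jog '[[[-3,1,20,0],[-4,1,35,0],[-4,1,44,0],[-4,1,47,0],[-4,1,47,0]]]'; python3 - <<'E'
from h import *
go(629.5,-229,244)
E
```

```text
clock: 2.85
position: [630.5, -229.5, 245.8]
ee_rot: [-0.142, 0.99, 0.001, -0.002]
contact_force: [-0.0, 1.1, -0.2]
gripper_width: 59.7
clock 2.85 pos [ 630.5 -229.5  245.8] jaw 106.3 tilt 0.21 shift [0.8 0.8 1.8] spin None F [-0.   1.1 -0.2] w 59.7 j6 -1.18
```

```bash
python3 -m jog '[[[0,1,2,0],[0,1,2,0],[0,1,2,0],[0,1,2,0],[0,1,2,0]]]' 20; python3 - <<'E'
from h import *
go(629.5,-229,244)
p,d=arm.get_image("wrist"); cv2.imwrite("pics/w3.png",p)
E
```

```text
clock: 3.48
position: [630.4, -228.6, 244.4]
ee_rot: [-0.142, 0.99, 0.001, -0.001]
contact_force: [0.2, 1.1, 3.4]
gripper_width: 31.1
clock 3.48 pos [ 630.4 -228.6  244.4] jaw 106.4 tilt 0.15 shift [ 1.  -0.2  0.4] spin None F [0.2 1.1 3.4] w 31.1 j6 -1.18
```

View pics/w3.png

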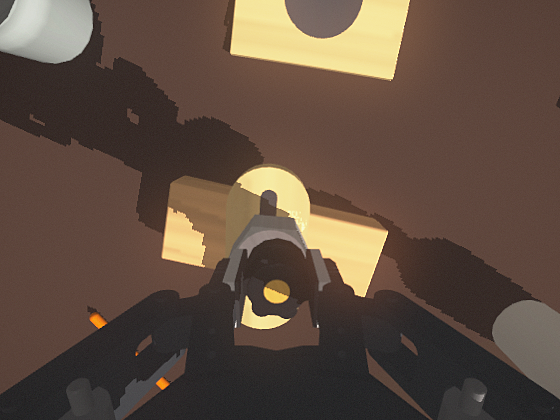

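```bash
python3 -m jog '[[[0,0,-5,0],[0,0,-20,0],[0,0,-40,0],[0,0,-55,0],[0,0,-55,0]]]'; python3 - <<'E'
from h import *
go(473,-242.5,300)
p,d=arm.get_image("wrist"); cv2.imwrite("pics/w4.png",p)
E
```

```text
clock: 4.15
position: [630.8, -228.7, 301.4]
ee_rot: [-0.142, 0.99, 0.0, 0.001]
contact_force: [0.5, 0.3, -0.5]
gripper_width: 31.2
clock 4.15 pos [ 630.8 -228.7  301.4] jaw 106.4 tilt 0.07 shift [155.3  31.2   1.2] spin None F [ 0.5  0.3 -0.5] w 31.2 j6 -1.18
```

View pics/w4.png

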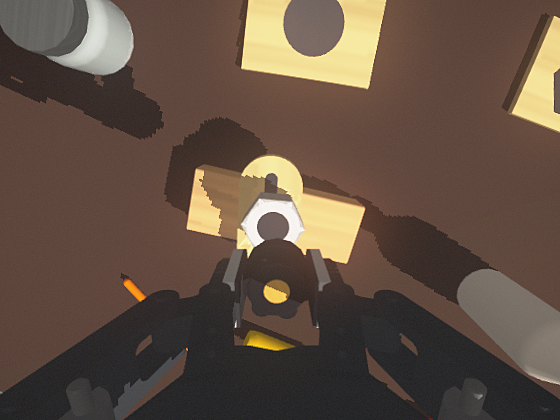

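```bash
python3 - <<'E'
from h import *
c=cam("wrist"); print("knob in hand", unproj(c,(277,292),153.4))
p=cv2.imread("pics/w4.png"); o=ortho(c,p,70,628,-230,40,40,9); cv2.imwrite("pics/nut2.png",o)
E
python3 -m jog '[[[50,10,0,0],[100,20,0,0],[145,29,0,0],[155,31,0,0],[155,31,0,0]]]'; python3 - <<'E'
from h import *
go(473,-242.5,181)
c=cam("wrist");p,d=arm.get_image("wrist"); cv2.imwrite("pics/w5.png",p)
for f in (62,):
    pass
E
```

```text
knob in hand [[ 630.747748   -227.10285706]]
clock: 4.82
position: [472.9, -242.6, 300.2]
ee_rot: [-0.142, 0.99, 0.001, -0.001]
contact_force: [1.2, 0.5, 0.2]
gripper_width: 31.4
clock 4.83 pos [ 472.9 -242.6  300.2] jaw 106.3 tilt 0.1 shift [-3.000e-01 -1.000e-01  1.192e+02] spin None F [1.2 0.5 0.2] w 31.4 j6 -1.12
```

View pics/nut2.png

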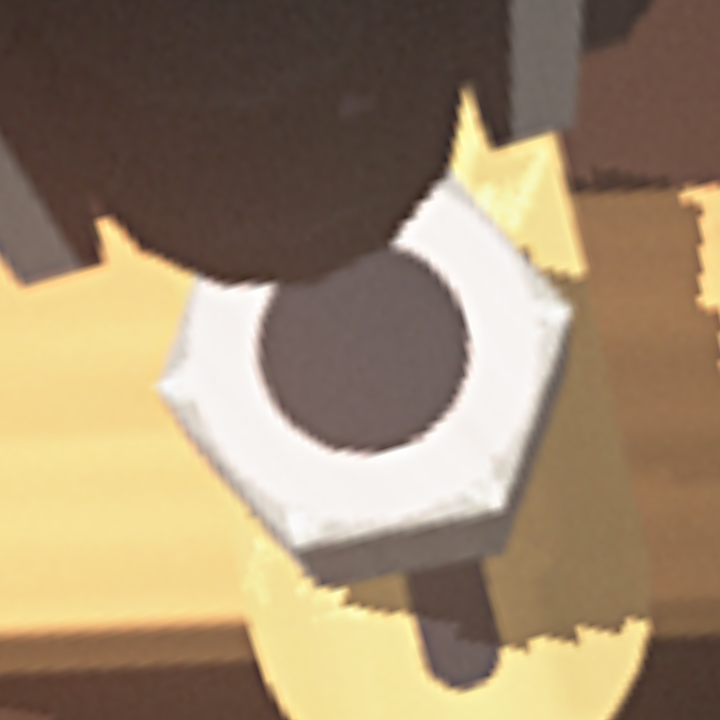

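View pics/w5.png

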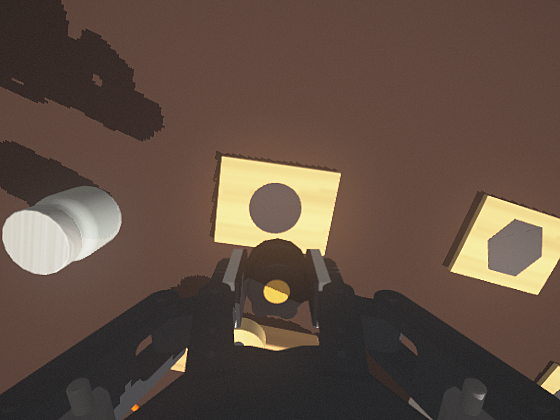

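```bash
python3 - <<'E'
from h import *
c=cam("wrist"); print(unproj(c,(275,208),6))
E
python3 -m jog '[[[0,-1,30,0],[0,-1,60,0],[0,-1,90,0],[0,-1,105,0],[0,-1,110,0]]]'; python3 - <<'E'
from h import *
go(473,-243.5,181)
E
```

```text
[[ 475.84182466 -241.76416191]]
clock: 5.5
position: [474.7, -243.3, 189.2]
ee_rot: [-0.143, 0.99, 0.001, -0.001]
contact_force: [0.1, -1.2, -0.8]
gripper_width: 31.4
clock 5.5 pos [ 474.7 -243.3  189.2] jaw 106.4 tilt 0.11 shift [1.7 0.3 8.2] spin None F [ 0.1 -1.2 -0.8] w 31.4 j6 -1.11
```

```bash
python3 -m jog '[[[0,0,3,0],[0,0,5,0],[0,0,7,0],[0,0,8,0],[0,0,8.5,0]]]'
```

```text
clock: 6.12
position: [474.7, -243.3, 180.9]
ee_rot: [-0.143, 0.99, 0.001, -0.001]
contact_force: [-1.0, 0.0, 0.4]
gripper_width: 31.2
```

```bash
python3 -m jog '[[[0,0,0.5,0],[0,0,1,0],[0,0,1,0],[0,0,1.5,0],[0,0,1.5,0]]]'
```

```text
clock: 6.75
position: [474.7, -243.3, 180.4]
ee_rot: [-0.143, 0.99, 0.0, -0.0]
contact_force: [-2.5, 1.8, 8.6]
gripper_width: 31.3
```

Contact at 8.6 N, so the knob is seated. Opening.

```bash
python3 -m jog '[[[0,0,0,0],[0,0,0,0],[0,0,0,0],[0,0,0,0],[0,0,0,0]]]' 60; python3 -m jog '[[[0,0,-20,0],[0,0,-50,0],[0,0,-80,0],[0,0,-110,0],[0,0,-115,0]]]'; python3 - <<'E'
from h import *
go(629.5,-230.5,300,130.4)
c=cam("wrist");p,d=arm.get_image("wrist"); cv2.imwrite("pics/w6.png",p)
E
```

```text
clock: 7.38
position: [474.7, -243.3, 180.3]
ee_rot: [-0.143, 0.99, 0.0, -0.001]
contact_force: [0.8, -0.2, 0.4]
gripper_width: 59.8
clock: 8.0
position: [475.4, -243.5, 297.4]
ee_rot: [-0.143, 0.99, -0.0, 0.002]
contact_force: [-0.1, 0.3, -0.1]
gripper_width: 59.8
clock 8.0 pos [ 475.4 -243.5  297.4] jaw 106.4 tilt 0.2 shift [-151.6  -31.1   -2.1] spin -24.0 F [-0.1  0.3 -0.1] w 59.8 j6 -1.11
```

View pics/w6.png

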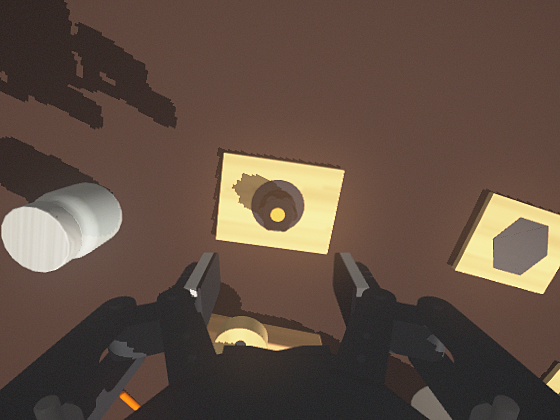

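```bash
python3 - <<'E'
from h import *
c=cam("wrist"); print("knob",unproj(c,(278,214),32)); 
c=cam("top");p,d=arm.get_image("top");W,col,uv=cloud("t",p,d,c)
m=(W[:,2]>22)&(W[:,2]<45)&(np.hypot(W[:,0]-474,W[:,1]+242.5)<30); print(m.sum(),W[m].mean(0).round(1))
E
python3 -m jog '[[[-38,-8,-20,-6],[-76,-16,-30,-12],[-115,-23,-30,-18],[-152,-31,-30,-24],[-152,-31,-30,-24]]]'; python3 - <<'E'
from h import *
go(629.5,-230.5,300,130.4)
c=cam("wrist");p,d=arm.get_image("wrist"); cv2.imwrite("pics/w7.png",p)
o=ortho(c,p,70,629.5,-230,40,40,9); cv2.imwrite("pics/nut3.png",o)
E
```

```text
knob [[ 474.1779026  -241.24234168]]
0 [nan nan nan]
clock: 8.72
position: [631.0, -229.7, 322.1]
ee_rot: [-0.346, 0.938, 0.001, -0.002]
contact_force: [0.0, -0.2, -0.8]
gripper_width: 60.1
clock 8.72 pos [ 631.  -229.7  322.1] jaw 130.4 tilt 0.24 shift [ 1.6  0.3 22.1] spin 0.0 F [ 0.  -0.2 -0.8] w 60.1 j6 -0.76<stdin>:4: RuntimeWarning: Mean of empty slice.
  ret = um.true_divide(
```

View pics/nut3.png

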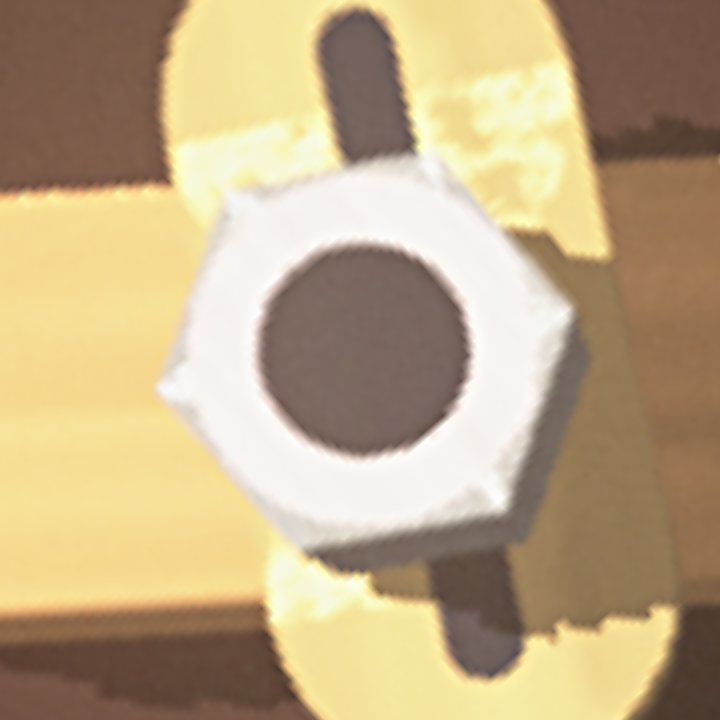

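```bash
python3 -m jog '[[[0,1,30,0],[0,1,60,0],[0,1,84,0],[0,1,95,0],[0,1,97,0]]]'; python3 - <<'E'
from h import *
go(630.7,-230.6,225)
E
```

```text
clock: 9.4
position: [628.0, -229.0, 224.7]
ee_rot: [-0.345, 0.939, 0.002, -0.003]
contact_force: [0.6, -0.8, -0.5]
gripper_width: 59.8
clock 9.4 pos [ 628.  -229.   224.7] jaw 130.3 tilt 0.39 shift [-1.  -2.9 -0.3] spin None F [ 0.6 -0.8 -0.5] w 59.8 j6 -0.76
```

```bash
python3 -m jog '[[[-1,-3,0,0],[-1,-3,0,0],[-1,-3,0,0],[-1,-3,0,0],[-1,-3,0,0]]]'; python3 -m jog '[[[0,0,0,0],[0,0,0,0],[0,0,0,0],[0,0,0,0],[0,0,0,0]]]' 30; python3 - <<'E'
from h import *
go(630.7,-230.6,225)
c=cam("wrist");p,d=arm.get_image("wrist"); cv2.imwrite("pics/w8.png",p)
E
```

```text
clock: 10.02
position: [630.7, -230.7, 224.9]
ee_rot: [-0.345, 0.939, 0.002, -0.003]
contact_force: [-0.3, 0.5, -0.4]
gripper_width: 59.8
clock: 10.65
position: [631.0, -230.7, 225.4]
ee_rot: [-0.345, 0.939, 0.002, -0.002]
contact_force: [0.6, 0.8, 3.6]
gripper_width: 39.8
clock 10.65 pos [ 631.  -230.7  225.4] jaw 130.4 tilt 0.31 shift [0.1 0.2 0.4] spin None F [0.6 0.8 3.6] w 39.8 j6 -0.75
```

View pics/w8.png

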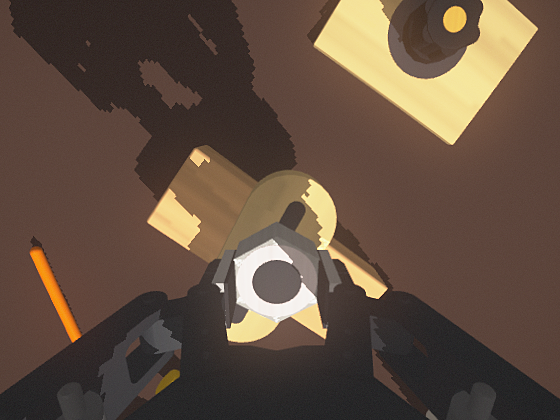

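```bash
python3 -m jog '[[[0,0,-5,0],[0,0,-20,0],[0,0,-45,0],[0,0,-60,0],[0,0,-60,0]]]'; python3 - <<'E'
from h import *
go(445,4,285)
c=cam("wrist");p,d=arm.get_image("wrist"); cv2.imwrite("pics/w9.png",p)
E
```

```text
clock: 11.32
position: [631.5, -230.8, 287.1]
ee_rot: [-0.345, 0.939, 0.001, -0.001]
contact_force: [-0.4, -0.5, -1.0]
gripper_width: 39.8
clock 11.32 pos [ 631.5 -230.8  287.1] jaw 130.4 tilt 0.14 shift [-10.  299.7   2.8] spin None F [-0.4 -0.5 -1. ] w 39.8 j6 -0.76
```

View pics/w9.png

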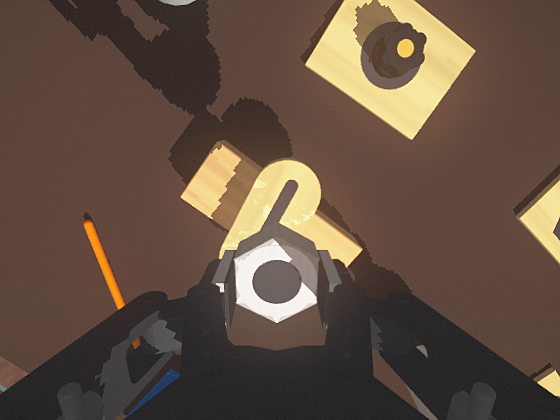

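```bash
python3 -m jog '[[[-2,60,0,0],[-4,120,0,0],[-6,180,0,0],[-8,240,0,0],[-10,290,0,0]]]'; python3 - <<'E'
from h import *
c=cam("wrist");p=cv2.imread("pics/w9.png")
go(445,4,205)
c=cam("wrist");p,d=arm.get_image("wrist"); cv2.imwrite("pics/w10.png",p)
E
```

```text
clock: 12.0
position: [449.0, -2.1, 286.2]
ee_rot: [-0.345, 0.939, 0.002, -0.003]
contact_force: [1.0, 0.1, -1.3]
gripper_width: 39.4
clock 12.0 pos [449.   -2.1 286.2] jaw 130.3 tilt 0.39 shift [-1.2  6.8 81.2] spin None F [ 1.   0.1 -1.3] w 39.4 j6 -1.22
```

View pics/w10.png

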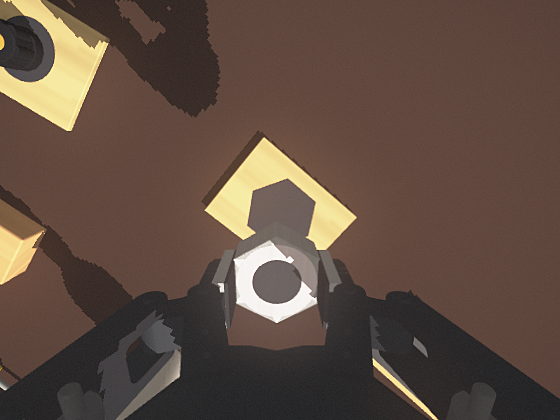

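```bash
python3 - <<'E'
from h import *
c=cam("wrist"); s=arm.read_state(); go(445,4,183)
print("outl",unproj(c,(282,208),6),"nut-tcp",unproj(c,(277,282),s["position"][2]-225.2+70)[0]-s["position"][:2])
E
```

```text
clock 12.05 pos [ 4.457e+02 -2.000e-01  2.859e+02] jaw 130.4 tilt 0.58 shift [ -2.8   2.9 103. ] spin None F [-5.5  3.2 -3. ] w 39.8 j6 -1.22
outl [[438.08741812   4.38514777]] nut-tcp [-1.48136466  1.87591618]
```

```bash
python3 -m jog '[[[-2,2,25,0],[-3,3,50,0],[-3,3,75,0],[-3,3,88,0],[-3,3,90,0]]]'; python3 - <<'E'
from h import *
go(445,3,183.5)
c=cam("wrist");p,d=arm.get_image("wrist"); cv2.imwrite("pics/w11.png",p)
E
```

```text
clock: 12.68
position: [445.0, 4.1, 195.1]
ee_rot: [-0.346, 0.938, 0.003, -0.005]
contact_force: [0.1, 0.7, -1.1]
gripper_width: 39.5
clock 12.68 pos [445.    4.1 195.1] jaw 130.4 tilt 0.7 shift [ 0.6 -0.9 11.6] spin None F [ 0.1  0.7 -1.1] w 39.5 j6 -1.23
```

View pics/w11.png

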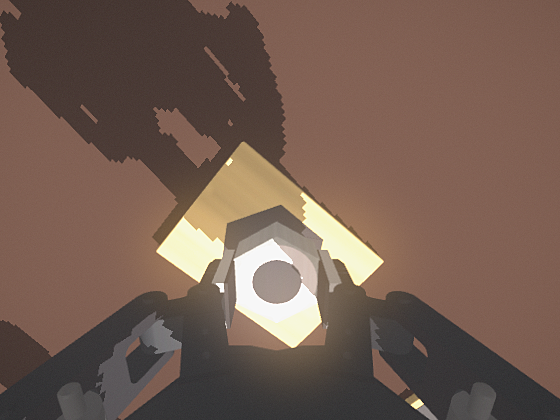

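```bash
python3 - <<'E'
from h import *
c=cam("wrist"); s=arm.read_state(); go(445,3,183.5)
print(unproj(c,[(281,206),(227,222),(323,238),(243,142),(157,251),(383,263),(293,348)],6).round(1),"nut-tcp",unproj(c,(277,282),s["position"][2]-225.2+70)[0]-s["position"][:2])
E
```

```text
clock 12.72 pos [445.3   4.2 195.6] jaw 130.4 tilt 0.63 shift [ 0.9 -0.8 12.1] spin None F [ 0.7 -0.1 -1. ] w 39.8 j6 -1.23
[[419.9 -10.7]
 [447.3 -28.3]
 [418.6  20.9]
 [406.1 -49.5]
 [488.9 -49.2]
 [406.8  60.3]
 [489.2  59.6]] nut-tcp [-1.64158121  1.77602075]
```

```bash
python3 -m jog '[[[-1,-1,4,0],[-1,-1,8,0],[-1,-1,11,0],[-1,-1,12,0],[-1,-1,12.5,0]]]'
```

```text
clock: 13.35
position: [446.5, 4.1, 183.3]
ee_rot: [-0.346, 0.938, 0.003, -0.005]
contact_force: [-2.9, 0.1, 6.3]
gripper_width: 39.7
```

```bash
python3 -m jog '[[[0,0,0.5,0],[0,0,1,0],[0,0,1,0],[0,0,1,0],[0,0,1,0]]]'
```

```text
clock: 13.98
position: [446.4, 4.1, 183.3]
ee_rot: [-0.346, 0.938, 0.003, -0.005]
contact_force: [-3.4, 1.0, 9.5]
gripper_width: 39.7
```

```bash
python3 -m jog '[[[0,0,0,0],[0,0,0,0],[0,0,0,0],[0,0,0,0],[0,0,0,0]]]' 60; python3 -m jog '[[[0,0,-15,0],[0,0,-40,0],[0,0,-80,0],[0,0,-120,0],[0,0,-130,0]]]' 75; python3 - <<'E'
from h import *
go(633,-231,320,102)
c=cam("wrist");p,d=arm.get_image("wrist"); cv2.imwrite("pics/w12.png",p)
E
```

```text
clock: 14.6
position: [446.5, 4.1, 183.3]
ee_rot: [-0.346, 0.938, 0.003, -0.005]
contact_force: [-0.5, 0.1, -0.1]
gripper_width: 60.2
clock: 15.22
position: [448.3, 4.0, 315.7]
ee_rot: [-0.346, 0.938, 0.003, -0.002]
contact_force: [0.7, 0.7, 0.3]
gripper_width: 74.7
clock 15.22 pos [448.3   4.  315.7] jaw 130.5 tilt 0.37 shift [  12.1 -298.6   -6.1] spin 28.5 F [0.7 0.7 0.3] w 74.7 j6 -1.23
```

View pics/w12.png

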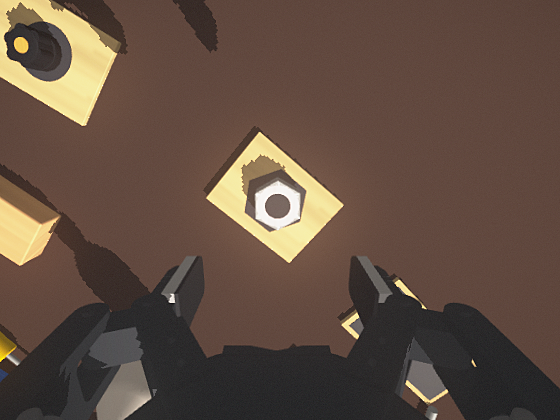

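```bash
python3 -m jog '[[[2,-55,-15,7],[5,-115,-20,14],[7,-175,-20,21],[9,-235,-20,28],[12,-295,-20,28]]]'; python3 -m jog '[[[0,-2,0,0],[0,-2,0,0],[0,-2,0,0],[0,-2,0,0],[0,-2,0,0]]]'; python3 - <<'E'
from h import *
go(633,-231,320,102)
c=cam("wrist");p,d=arm.get_image("wrist"); cv2.imwrite("pics/w13.png",p)
o=ortho(c,p,48,632,-230,70,70,5); cv2.imwrite("pics/t1.png",o)
E
```

```text
clock: 15.9
position: [631.6, -229.8, 331.2]
ee_rot: [-0.108, 0.994, 0.003, -0.004]
contact_force: [0.5, -0.2, 0.9]
gripper_width: 75.2
clock: 16.52
position: [631.9, -231.0, 331.8]
ee_rot: [-0.109, 0.994, 0.003, -0.004]
contact_force: [0.6, 0.3, 1.5]
gripper_width: 74.9
clock 16.52 pos [ 631.9 -231.   331.8] jaw 102.5 tilt 0.55 shift [-1.2 -0.3 11.8] spin 0.5 F [0.6 0.3 1.5] w 74.9 j6 -1.24
```

View pics/t1.png

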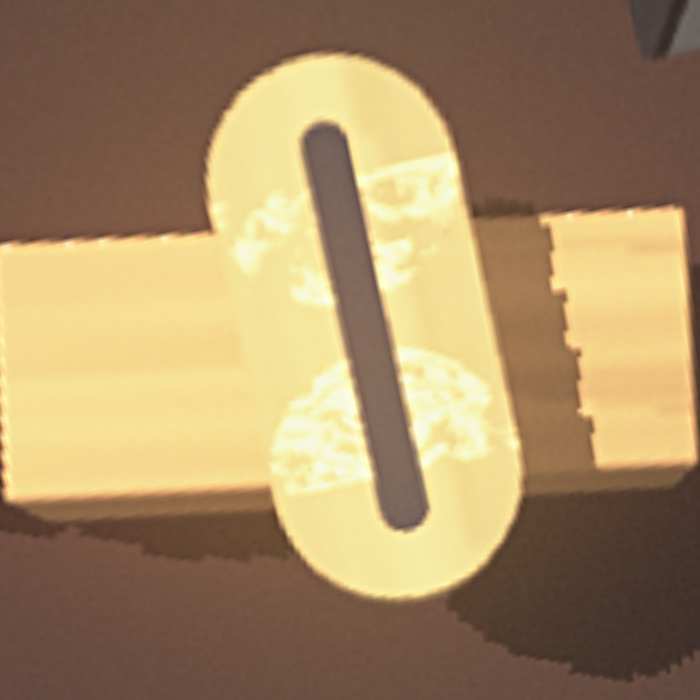

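View pics/w13.png

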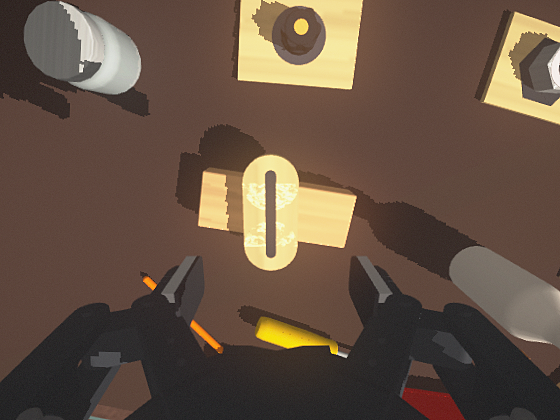

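```bash
python3 - <<'E'
from h import *
go(636.8,-233,203.5,101.2)
E
python3 -m jog '[[[-2,0,30,1],[-4,0,60,1],[-5,0,90,1],[-5,0,110,1],[-5,0,115,1]]]'; python3 - <<'E'
from h import *
go(636.8,-233,203.5,101.2)
E
```

```text
clock 16.57 pos [ 631.9 -231.2  331.8] jaw 102.5 tilt 0.55 shift [ -5.3  -3.6 128.2] spin 1.3 F [0.3 0.7 0.2] w 75.4 j6 -1.24
clock: 17.2
position: [635.4, -229.3, 215.3]
ee_rot: [-0.1, 0.995, 0.003, -0.005]
contact_force: [-0.3, 0.8, 0.6]
gripper_width: 74.8
clock 17.2 pos [ 635.4 -229.3  215.3] jaw 101.5 tilt 0.7 shift [-0.8 -4.  11.8] spin 0.3 F [-0.3  0.8  0.6] w 74.8 j6 -1.26
```

```bash
python3 -m jog '[[[-1,-4,4,0],[-1,-4,8,0],[-1,-4,11,0],[-1,-4,12,0],[-1,-4,12,0]]]'; python3 - <<'E'
from h import *
go(636.8,-233,203.5,101.2)
c=cam("wrist");p,d=arm.get_image("wrist"); cv2.imwrite("pics/w14.png",p)
E
python3 -m jog '[[[0,0,0,0],[0,0,0,0],[0,0,0,0],[0,0,0,0],[0,0,0,0]]]' 40;  python3 - <<'E'
from h import *
go(636.8,-233,203.5,101.2)
c=cam("wrist");p,d=arm.get_image("wrist"); cv2.imwrite("pics/w15.png",p)
E
```

```text
clock: 17.82
position: [637.0, -233.0, 203.5]
ee_rot: [-0.1, 0.995, 0.003, -0.005]
contact_force: [-0.1, -0.6, -0.3]
gripper_width: 74.8
clock 17.82 pos [ 637.  -233.   203.5] jaw 101.5 tilt 0.68 shift [ 0.2  0.  -0. ] spin 0.3 F [-0.1 -0.6 -0.3] w 74.8 j6 -1.25
clock: 18.5
position: [637.4, -233.0, 204.2]
ee_rot: [-0.1, 0.995, 0.003, -0.005]
contact_force: [-0.2, 1.0, 4.5]
gripper_width: 48.7
clock 18.5 pos [ 637.4 -233.   204.2] jaw 101.5 tilt 0.6 shift [0.6 0.1 0.7] spin 0.3 F [-0.2  1.   4.5] w 48.7 j6 -1.25
```

View pics/w15.png

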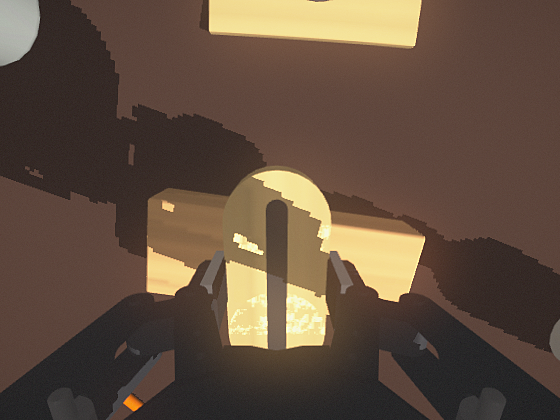

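```bash
python3 -m jog '[[[0,0,-5,0],[0,0,-20,0],[0,0,-50,0],[0,0,-100,0],[0,0,-150,0]]]'; python3 -m jog '[[[0,0,-30,0],[0,0,-45,0],[0,0,-45,0],[0,0,-45,0],[0,0,-45,0]]]'; python3 - <<'E'
from h import *
go(620,225,400,172.5)
c=cam("wrist");p,d=arm.get_image("wrist"); cv2.imwrite("pics/w16.png",p)
o=ortho(c,p,30,622,-230,110,70,3); cv2.imwrite("pics/bl1.png",o)
E
```

```text
clock: 19.18
position: [638.5, -233.6, 355.9]
ee_rot: [-0.1, 0.995, 0.003, -0.005]
contact_force: [1.0, -0.1, -0.7]
gripper_width: 48.8
clock: 19.8
position: [638.9, -233.8, 398.8]
ee_rot: [-0.1, 0.995, 0.003, -0.007]
contact_force: [0.2, -0.3, -0.8]
gripper_width: 48.6
clock 19.8 pos [ 638.9 -233.8  398.8] jaw 101.5 tilt 0.85 shift [-73.  453.3   1.4] spin -71.0 F [ 0.2 -0.3 -0.8] w 48.6 j6 -1.25
```

View pics/w16.png

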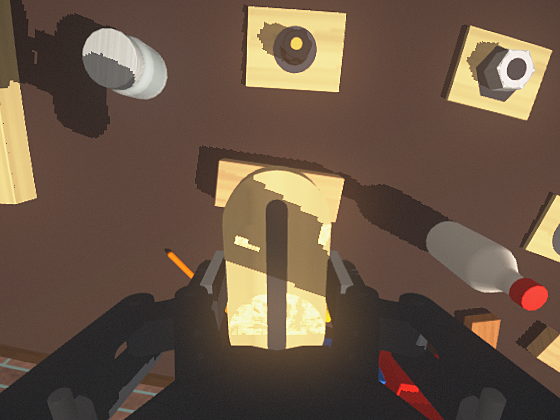

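View pics/bl1.png

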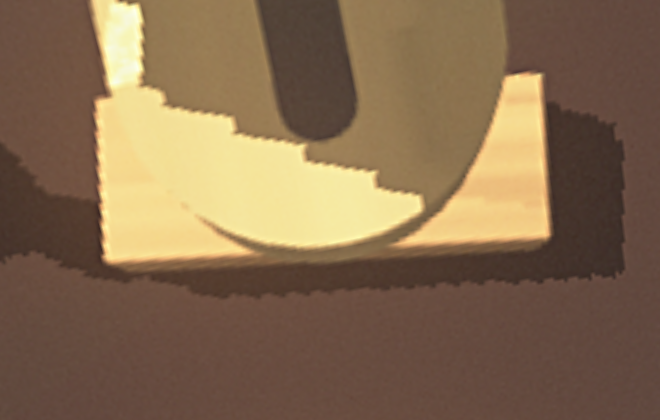

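```bash
python3 -m jog '[[[-9,50,0,-9],[-18,105,0,-18],[-26,160,0,-27],[-35,215,0,-36],[-43,270,0,-45]]]'; python3 - <<'E'
from h import *
go(620,225,400,172.5)
E
```

```text
clock: 20.48
position: [627.0, 41.1, 400.0]
ee_rot: [-0.476, 0.88, 0.005, -0.005]
contact_force: [0.1, 0.3, -0.9]
gripper_width: 48.7
clock 20.48 pos [627.   41.1 400. ] jaw 146.8 tilt 0.86 shift [-150.1  106.5    1. ] spin -25.7 F [ 0.1  0.3 -0.9] w 48.7 j6 -0.9
```

```bash
python3 -m jog '[[[-40,28,0,-8],[-80,57,0,-16],[-120,85,0,-24],[-147,104,0,-26],[-150,106,0,-26]]]'; python3 - <<'E'
from h import *
go(620,225,185,172.5)
c=cam("wrist");p,d=arm.get_image("wrist"); cv2.imwrite("pics/w17.png",p)
E
```

```text
clock: 21.1
position: [620.1, 227.0, 399.8]
ee_rot: [-0.662, 0.749, 0.007, -0.005]
contact_force: [0.3, -1.3, -1.7]
gripper_width: 48.1
clock 21.1 pos [620.1 227.  399.8] jaw 173.0 tilt 0.93 shift [  2.4  -3.6 214.7] spin 0.5 F [ 0.3 -1.3 -1.7] w 48.1 j6 -0.71
```

View pics/w17.png

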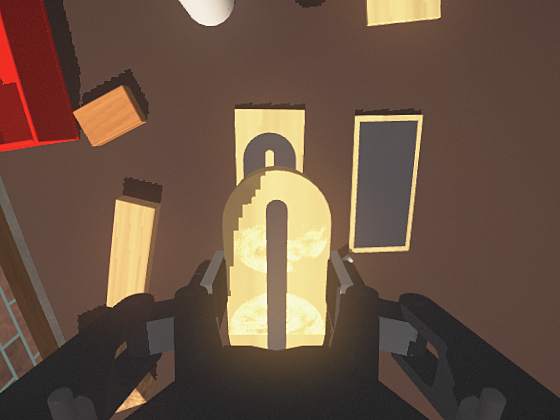

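```bash
python3 -m jog '[[[0,-2,40,0],[1,-3,90,0],[2,-4,140,0],[2,-4,175,0],[2,-4,185,0]]]'; python3 -m jog '[[[0,0,5,0],[0,0,8,0],[0,0,8,0],[0,0,8,0],[0,0,8,0]]]'; python3 - <<'E'
from h import *
go(620,225,181,172.5)
c=cam("wrist");p,d=arm.get_image("wrist"); cv2.imwrite("pics/w18.png",p)
o=ortho(c,p,6,560,225,110,110,3); cv2.imwrite("pics/bt1.png",o)
E
```

```text
clock: 21.78
position: [620.5, 222.7, 212.0]
ee_rot: [-0.661, 0.75, 0.007, -0.008]
contact_force: [-0.7, 0.6, -1.5]
gripper_width: 48.5
clock: 22.4
position: [620.5, 222.8, 204.7]
ee_rot: [-0.661, 0.75, 0.007, -0.007]
contact_force: [0.1, -0.0, -0.8]
gripper_width: 49.0
clock 22.4 pos [620.5 222.8 204.7] jaw 172.8 tilt 1.13 shift [-2.1  0.3 23.7] spin 0.3 F [ 0.1 -0.  -0.8] w 49.0 j6 -0.7
```

View pics/w18.png

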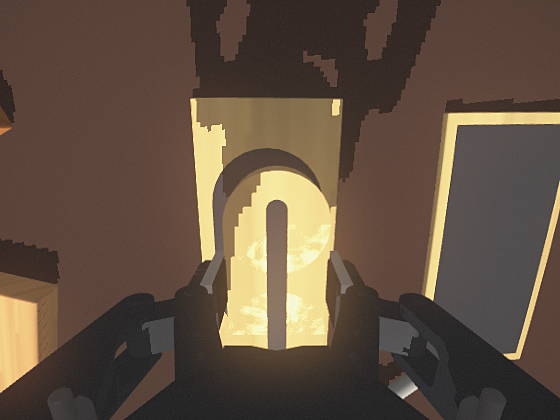

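View pics/bt1.png

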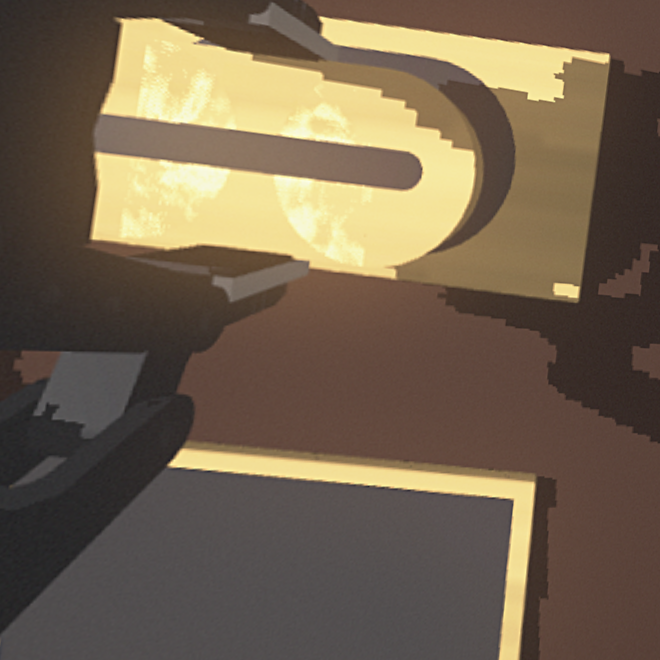

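```bash
python3 - <<'E'
from h import *
go(621,225.5,181,172.5)
c=cam("wrist"); t=unproj(c,[(277,170),(277,200)],48.5); print(t)
d=np.array([np.cos(np.radians(82.8)),np.sin(np.radians(82.8))])
print("tmpl centre",t[0]+55*d, unproj(c,(268,149),6)[0]+63*d)
E
```

```text
clock 22.45 pos [620.4 222.8 204.5] jaw 172.8 tilt 1.14 shift [-2.8 -0.7 23.5] spin 0.3 F [ 0.4 -1.  -0.8] w 48.2 j6 -0.7
[[610.02871948 170.74832336]
 [611.69843619 184.06618496]]
tmpl centre [616.92204733 225.31463193] [621.2398511  226.90143291]
```

```bash
python3 -m jog '[[[-2,-3,6,0],[-2,-3,12,0],[-2,-3,18,0],[-2,-3,22,0],[-2,-3,23,0]]]'; python3 -m jog '[[[0,0,0.5,0],[0,0,1,0],[0,0,1.5,0],[0,0,1.5,0],[0,0,1.5,0]]]'
```

```text
clock: 23.08
position: [623.1, 224.4, 180.9]
ee_rot: [-0.661, 0.75, 0.007, -0.008]
contact_force: [0.6, 0.9, -1.7]
gripper_width: 48.7
clock: 23.7
position: [623.1, 224.5, 180.5]
ee_rot: [-0.661, 0.75, 0.007, -0.007]
contact_force: [-3.2, -0.7, 5.4]
gripper_width: 48.7
```

```bash
python3 -m jog '[[[0,0,0,0],[0,0,0,0],[0,0,0,0],[0,0,0,0],[0,0,0,0]]]' 75; python3 -m jog '[[[0,0,-15,0],[0,0,-50,0],[0,0,-100,0],[0,0,-150,0],[0,0,-160,0]]]' 80; python3 - <<'E'
from h import *
c=cam("wrist");p,d=arm.get_image("wrist"); cv2.imwrite("pics/w19.png",p)
E
```

```text
clock: 24.32
position: [623.1, 224.5, 180.4]
ee_rot: [-0.661, 0.75, 0.007, -0.007]
contact_force: [0.3, -0.2, 0.6]
gripper_width: 74.9
clock: 24.95
position: [627.0, 224.5, 346.7]
ee_rot: [-0.662, 0.75, 0.006, -0.002]
contact_force: [1.0, -1.6, 0.3]
gripper_width: 80.2
```

View pics/w19.png

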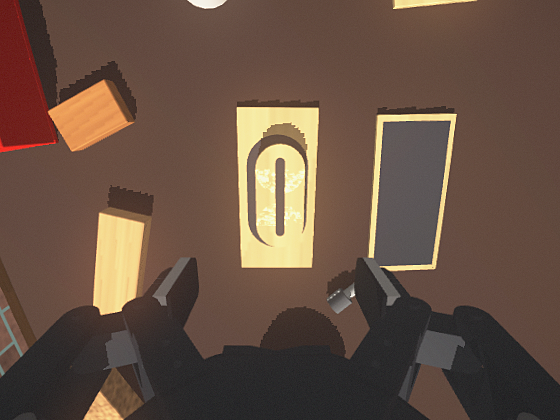

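```bash
python3 - <<'E'
from h import *
c=cam("wrist"); p=cv2.imread("pics/w19.png")
cv2.imwrite("pics/tt.png",np.hstack([ortho(c,p,24,621,225.5,60,100,3),ortho(c,p,6,621,225.5,60,100,3)])[:600])
c=cam("top");p,d=arm.get_image("top");cv2.imwrite("pics/top2.png",p)
W,col,uv=cloud("t",p,d,c)
m=(W[:,2]>24)&(W[:,2]<36)&(abs(W[:,0]-622)<110)&(abs(W[:,1]+230)<110)
w=W[m][:,:2].astype(np.float32); r=cv2.minAreaRect(w); print(r,m.sum(),w.mean(0))
o=ortho(c,p,30,622,-230,110,80,3); cv2.imwrite("pics/bl2.png",o)
E
```

```text
((635.28564453125, -229.30227661132812), (56.98612976074219, 151.4078826904297), 3.3503870964050293) 1487 [ 634.77454 -229.01564]
```

View pics/tt.png

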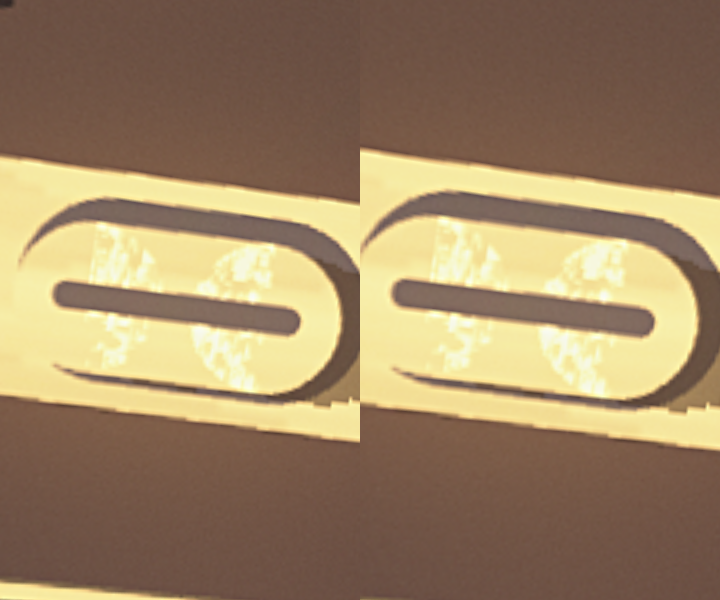

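View pics/bl2.png

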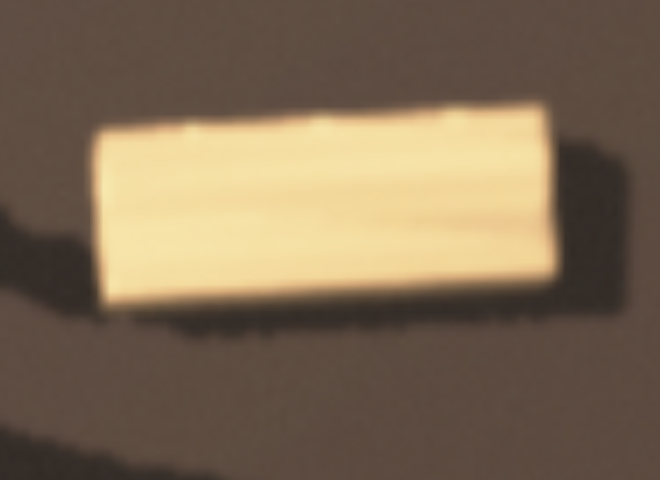

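View pics/top2.png

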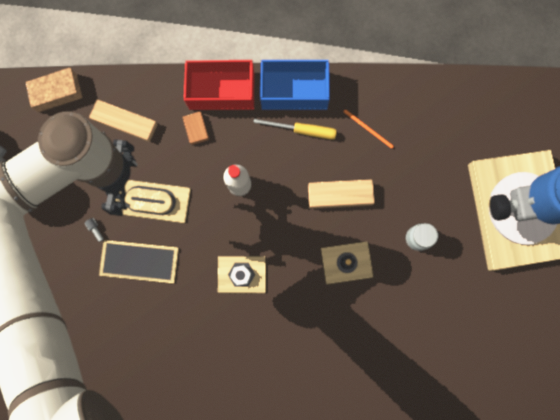

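```bash
python3 - <<'E'
from h import *
go(635,-229,400,183.4)
E
python3 -m jog '[[[5,0,-40,-2],[55,5,-53,-4],[110,10,-53,-6],[165,15,-53,-8],[220,20,-53,-10]]]'; python3 - <<'E'
from h import *
go(635,-229,350,183.4)
E
```

```text
clock 25.05 pos [626.3 224.3 343.1] jaw 172.8 tilt 0.94 shift [448.6 -64.3 -58.5] spin -10.6 F [-0.7 -0.4 -1. ] w 80.0 j6 -0.7
clock: 25.68
position: [578.8, 6.8, 394.4]
ee_rot: [0.725, -0.689, -0.008, 0.006]
contact_force: [-0.0, 0.5, -0.3]
gripper_width: 80.3
clock 25.68 pos [578.8   6.8 394.4] jaw -177.1 tilt 1.13 shift [238.5 -45.   42.7] spin -0.5 F [-0.   0.5 -0.3] w 80.3 j6 -0.24
```

```bash
python3 -m jog '[[[50,-10,0,0],[105,-20,0,0],[160,-30,0,0],[215,-42,10,0],[238,-45,30,0]]]'; python3 -m jog '[[[0,0,20,0],[0,0,20,0],[0,0,20,0],[0,0,20,0],[0,0,20,0]]]'; python3 - <<'E'
from h import *
go(635,-229,350,183.4)
c=cam("wrist");p,d=arm.get_image("wrist"); cv2.imwrite("pics/w20.png",p)
o=ortho(c,p,30,635,-229,110,80,3); cv2.imwrite("pics/bl3.png",o)
E
```

```text
clock: 26.3
position: [635.3, -231.3, 360.5]
ee_rot: [0.724, -0.69, -0.009, 0.006]
contact_force: [0.0, 0.4, -0.2]
gripper_width: 80.2
clock: 26.92
position: [635.0, -230.7, 341.6]
ee_rot: [0.724, -0.69, -0.008, 0.006]
contact_force: [0.2, -0.6, 0.2]
gripper_width: 80.2
clock 26.93 pos [ 635.  -230.7  341.6] jaw -177.2 tilt 1.13 shift [-1.8  0.1 -8.4] spin -0.6 F [ 0.2 -0.6  0.2] w 80.2 j6 0.16
```

View pics/bl3.png

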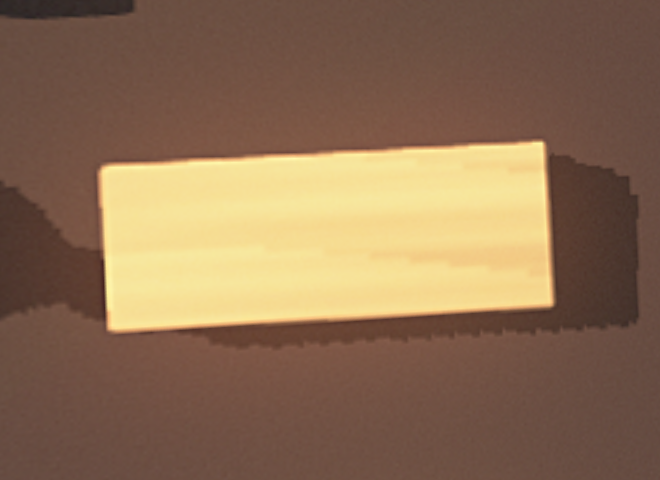

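View pics/w20.png

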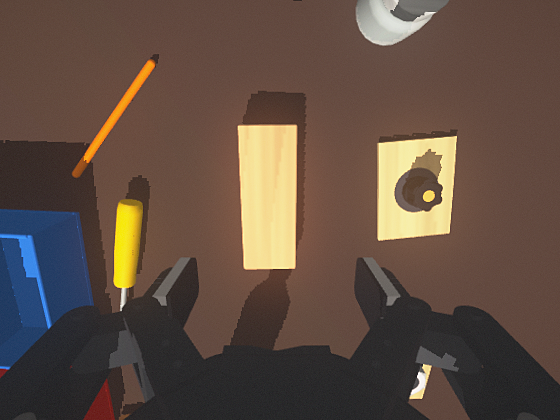

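```bash
python3 -m jog '[[[-1,-1,40,0],[-2,-1,90,0],[-2,-1,130,0],[-2,-1,145,0],[-2,-1,150,0]]]'; python3 - <<'E'
from h import *
go(636,-228.5,178,183.1)
c=cam("wrist");p,d=arm.get_image("wrist"); cv2.imwrite("pics/w21.png",p)
E
```

```text
clock: 27.6
position: [633.2, -228.4, 191.5]
ee_rot: [0.724, -0.69, -0.008, 0.006]
contact_force: [0.2, -0.3, -0.5]
gripper_width: 79.7
clock 27.6 pos [ 633.2 -228.4  191.5] jaw -177.2 tilt 1.13 shift [ 0.3 -3.  13.4] spin -0.3 F [ 0.2 -0.3 -0.5] w 79.7 j6 0.16
```

View pics/w21.png

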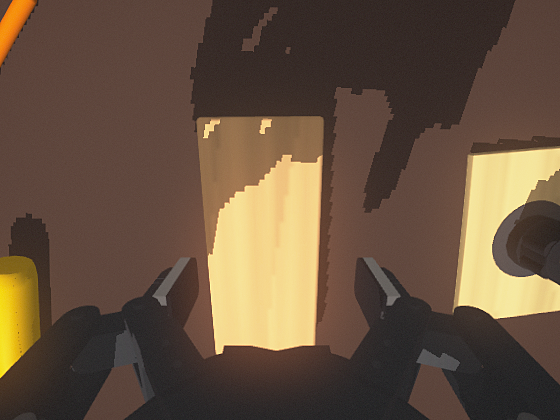

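```bash
python3 -m jog '[[[0,-3,4,0],[0,-3,9,0],[0,-3,12,0],[0,-3,13.5,0],[0,-3,13.5,0]]]'; python3 -m jog '[[[0,0,0,0],[0,0,0,0],[0,0,0,0],[0,0,0,0],[0,0,0,0]]]' 45; python3 - <<'E'
from h import *
go(636,-228.5,178,183.1)
c=cam("wrist");p,d=arm.get_image("wrist"); cv2.imwrite("pics/w22.png",p)
E
```

```text
clock: 28.28
position: [636.0, -228.3, 178.1]
ee_rot: [0.724, -0.69, -0.008, 0.006]
contact_force: [0.5, 0.8, -0.4]
gripper_width: 80.3
clock: 28.9
position: [636.6, -228.3, 179.2]
ee_rot: [0.724, -0.69, -0.007, 0.005]
contact_force: [0.5, 1.2, 5.4]
gripper_width: 54.9
clock 28.9 pos [ 636.6 -228.3  179.2] jaw -177.2 tilt 0.95 shift [0.2 0.6 1.2] spin -0.3 F [0.5 1.2 5.4] w 54.9 j6 0.15
```

View pics/w22.png

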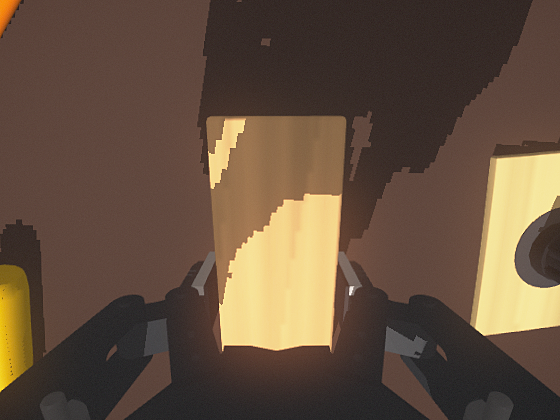

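```bash
python3 -m jog '[[[0,0,-5,0],[0,0,-20,0],[0,0,-55,0],[0,0,-110,0],[0,0,-165,0]]]'; python3 -m jog '[[[0,0,-20,0],[0,0,-20,0],[0,0,-20,0],[0,0,-20,0],[0,0,-20,0]]]'; python3 - <<'E'
from h import *
go(474,249,365,174.6)
c=cam("wrist");p,d=arm.get_image("wrist"); cv2.imwrite("pics/w23.png",p)
E
```

```text
clock: 29.58
position: [638.9, -228.6, 345.7]
ee_rot: [0.724, -0.69, -0.007, 0.006]
contact_force: [0.3, -0.8, -2.4]
gripper_width: 54.9
clock: 30.2
position: [639.2, -228.6, 364.2]
ee_rot: [0.724, -0.69, -0.008, 0.006]
contact_force: [-0.3, -0.3, -1.4]
gripper_width: 54.9
clock 30.2 pos [ 639.2 -228.6  364.2] jaw -177.2 tilt 1.2 shift [-485.1  141.6    3.8] spin 8.2 F [-0.3 -0.3 -1.4] w 54.9 j6 0.15
```

View pics/w23.png

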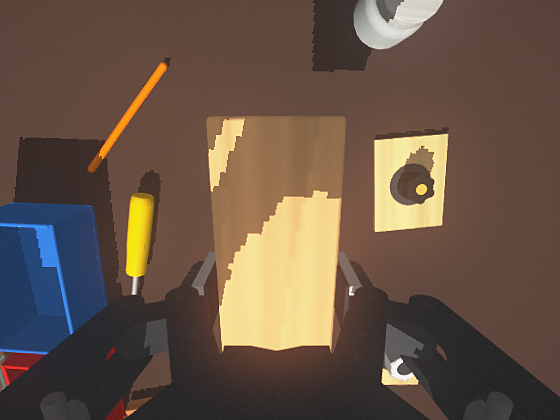

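```bash
python3 -m jog '[[[-40,25,0,2],[-90,45,0,4],[-145,65,0,6],[-200,80,0,8],[-255,95,0,8]]]'; python3 -m jog '[[[-57,12,0,0],[-114,24,0,0],[-171,36,0,0],[-220,46,0,0],[-220,46,0,0]]]'; python3 - <<'E'
from h import *
go(474,249,205,174.6)
E
```

```text
clock: 30.88
position: [531.2, 23.0, 367.4]
ee_rot: [-0.674, 0.738, 0.007, -0.006]
contact_force: [1.4, 0.5, -1.3]
gripper_width: 55.0
clock: 31.5
position: [504.9, 249.4, 368.1]
ee_rot: [-0.676, 0.737, 0.007, -0.006]
contact_force: [-0.8, -0.9, -1.9]
gripper_width: 54.6
clock 31.5 pos [504.9 249.4 368.1] jaw 175.1 tilt 1.12 shift [  3.2  27.6 163.7] spin 0.5 F [-0.8 -0.9 -1.9] w 54.6 j6 -0.82
```

```bash
python3 -m jog '[[[1,12,20,0],[2,24,55,0],[3,28,100,0],[3,28,140,0],[3,28,152,0]]]'; python3 -m jog '[[[0,0,0,0],[0,0,0,0],[0,0,0,0],[0,0,0,0],[0,0,0,0]]]'; python3 - <<'E'
from h import *
go(474,249,185.5,174.6)
c=cam("wrist");p,d=arm.get_image("wrist"); cv2.imwrite("pics/w24.png",p)
E
```

```text
clock: 32.12
position: [473.4, 248.0, 214.5]
ee_rot: [-0.675, 0.737, 0.007, -0.009]
contact_force: [0.2, -0.7, -1.0]
gripper_width: 54.7
clock: 32.75
position: [473.4, 248.1, 215.0]
ee_rot: [-0.676, 0.737, 0.007, -0.008]
contact_force: [-0.4, -0.4, -1.7]
gripper_width: 54.8
clock 32.75 pos [473.4 248.1 215. ] jaw 175.0 tilt 1.29 shift [-1.  -1.2 29.5] spin 0.4 F [-0.4 -0.4 -1.7] w 54.8 j6 -0.85
```

View pics/w24.png

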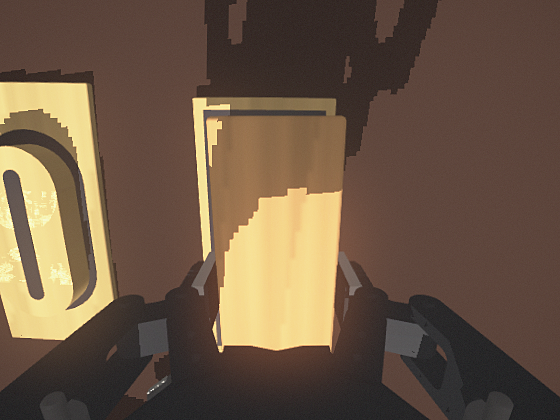

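```bash
python3 - <<'E'
from h import *
go(474,249,185.5,174.6)
c=cam("wrist"); b=unproj(c,[(207,118),(345,118)],65.8); B=unproj(c,[(193,98),(335,98)],6)
print(b,B)
for P,h in ((b,75),(B,90)):
    d=P[1]-P[0]; d/=np.hypot(*d); n=np.array([d[1],-d[0]]); n=n if n[1]>0 else -n
    print(np.degrees(np.arctan2(n[1],n[0])),P.mean(0)+h*n, np.hypot(*(P[1]-P[0])))
E
```

```text
clock 32.8 pos [473.4 248.1 214.8] jaw 175.0 tilt 1.31 shift [-1.1 -1.2 29.3] spin 0.4 F [-0.8 -0.3 -1.2] w 54.9 j6 -0.85
[[490.16022367 171.6622086 ]
 [436.13298716 176.35129345]] [[508.54348168 157.04305653]
 [426.41379057 164.15764487]]
85.03966459771353 [469.6315613  248.72586068] 54.23034022715777
85.04904014978379 [475.24591115 250.26455448] 82.437270263803
```

```bash
python3 -m jog '[[[-1.5,-4,6,0],[-1.5,-4.5,13,0],[-1.5,-4.5,20,0],[-1.5,-4.5,25,0],[-1.5,-4.5,27,0]]]'; python3 -m jog '[[[0,0,0.5,0],[0,0,1.5,0],[0,0,2.5,0],[0,0,3,0],[0,0,3,0]]]'; python3 - <<'E'
from h import *
go(477,249.5,185.5,174.6)
c=cam("wrist");p,d=arm.get_image("wrist"); cv2.imwrite("pics/w25.png",p)
E
```

```text
clock: 33.42
position: [477.3, 249.1, 187.2]
ee_rot: [-0.676, 0.737, 0.007, -0.009]
contact_force: [-0.2, -0.1, -1.6]
gripper_width: 55.1
clock: 34.05
position: [477.2, 249.0, 185.3]
ee_rot: [-0.676, 0.737, 0.007, -0.009]
contact_force: [-1.9, -1.7, 5.8]
gripper_width: 55.0
clock 34.05 pos [477.2 249.  185.3] jaw 175.0 tilt 1.31 shift [-0.5  0.3 -0.2] spin 0.4 F [-1.9 -1.7  5.8] w 55.0 j6 -0.84
```

View pics/w25.png

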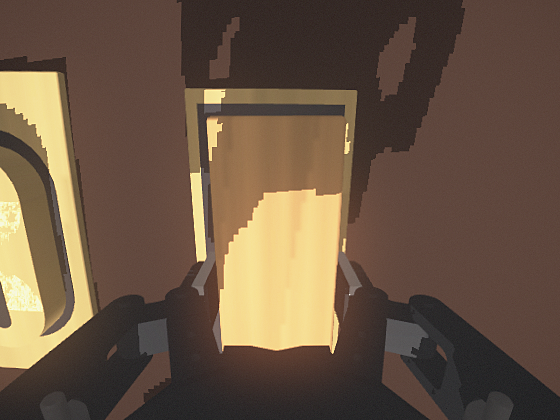

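```bash
python3 -m jog '[[[0,0,0,0],[0,0,0,0],[0,0,0,0],[0,0,0,0],[0,0,0,0]]]' 75; python3 -m jog '[[[0,0,-10,0],[0,-2,-40,0],[0,-3,-90,0],[0,-3,-150,0],[0,-3,-190,0]]]'; python3 -m jog '[[[0,0,-5,0],[0,0,-5,0],[0,0,-5,0],[0,0,-5,0],[0,0,-5,0]]]'; python3 - <<'E'
from h import *
go(477,249.5,385.5,174.6)
c=cam("wrist");p,d=arm.get_image("wrist"); cv2.imwrite("pics/w26.png",p)
cv2.imwrite("pics/bb.png",np.hstack([ortho(c,p,36,474,249,105,60,3)[:, :],])); cv2.imwrite("pics/bb6.png",ortho(c,p,6,474,249,105,60,3))
E
```

```text
clock: 34.72
position: [477.2, 249.0, 185.2]
ee_rot: [-0.676, 0.737, 0.007, -0.009]
contact_force: [-0.4, -0.3, 0.3]
gripper_width: 75.0
clock: 35.35
position: [484.6, 248.8, 379.1]
ee_rot: [-0.676, 0.737, 0.007, -0.006]
contact_force: [0.2, 0.8, -0.3]
gripper_width: 75.1
clock: 35.98
position: [484.7, 248.9, 383.2]
ee_rot: [-0.676, 0.737, 0.007, -0.007]
contact_force: [-0.4, -0.8, 0.6]
gripper_width: 75.0
clock 35.98 pos [484.7 248.9 383.2] jaw 175.0 tilt 1.17 shift [ 0.   7.8 -2.2] spin 0.4 F [-0.4 -0.8  0.6] w 75.0 j6 -0.85
```

View pics/w26.png

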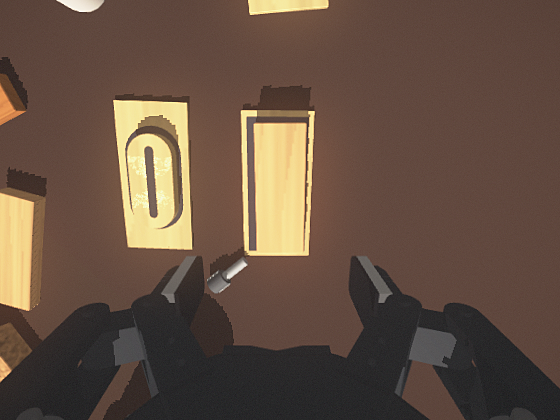

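View pics/bb.png

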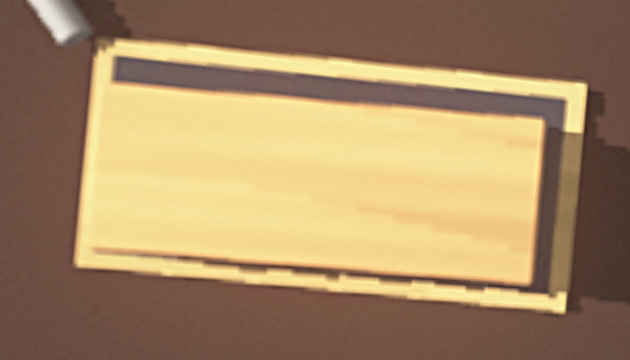

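View pics/bb6.png

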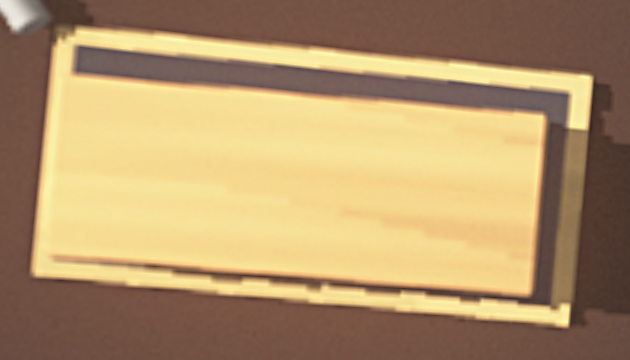

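```bash
python3 -m jog '[[[0,0,-20,0],[50,0,-25,0],[105,0,-25,0],[160,10,-25,0],[215,20,-25,0]]]'; python3 -m jog '[[[40,20,0,0],[90,30,0,0],[110,30,0,0],[110,30,0,0],[110,30,0,0]]]'; python3 - <<'E'
from h import *
c=cam("top");p,d=arm.get_image("top");cv2.imwrite("pics/top3.png",p); np.savez("top3.npz",p=p,d=d)
p,d=arm.get_image("scene");cv2.imwrite("pics/scene3.png",p)
go(0,0,0)
E
```

```text
clock: 36.65
position: [446.1, 34.9, 408.9]
ee_rot: [-0.676, 0.737, 0.007, -0.007]
contact_force: [1.1, -0.2, -0.2]
gripper_width: 75.0
clock: 37.28
position: [406.9, -71.8, 409.6]
ee_rot: [-0.676, 0.737, 0.007, -0.007]
contact_force: [0.1, -0.8, -0.1]
gripper_width: 75.0
clock 37.38 pos [407.  -71.5 409.6] jaw 175.1 tilt 1.16 shift [-37.2 403.2 417.8] spin None F [ 0.8  0.3 -0.5] w 75.0 j6 -0.3
```

View pics/top3.png

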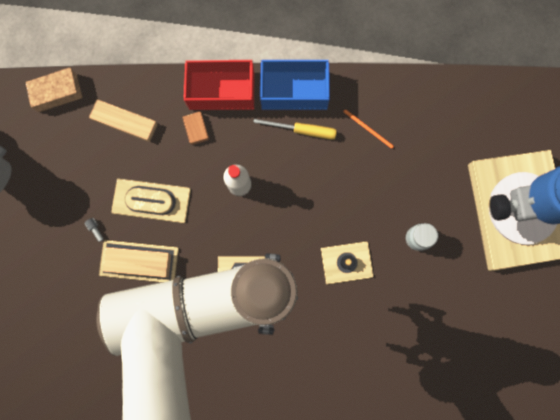

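View pics/scene3.png

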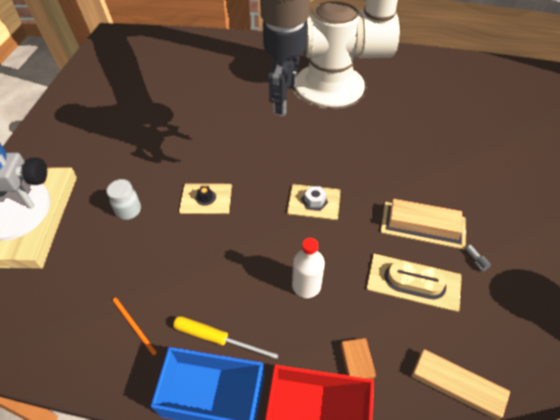

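```bash
python3 - <<'E'
from h import *
c=cam("top"); f=np.load("top3.npz"); p,d=f["p"],f["d"]; W,col,uv=cloud("t",p,d,c)
def rect(cx,cy,lo,hi,R,name):
    m=(W[:,2]>lo)&(W[:,2]<hi)&(abs(W[:,0]-cx)<R)&(abs(W[:,1]-cy)<R)
    w=W[m][:,:2].astype(np.float32)
    if len(w)<5: print(name,len(w)); return
    r=cv2.minAreaRect(w); print(name,len(w),np.round(r[0],1),np.round(r[1],1),round(r[2],1),"mean",w.mean(0).round(1),"z",np.median(W[m][:,2]).round(1))
rect(474,249,29,42,90,"block");rect(621,225.5,18,30,80,"tmpl");rect(474,-242.5,24,40,40,"knob");rect(446,4,21,36,40,"nut")
rect(620,225,3,11,100,"boardt")
for n,uv0 in (("knobdot",(347,262)),):
    print(unproj(c,uv0,32))
a=ortho(c,p,36,474,249,105,60,3); b=ortho(c,p,6,474,249,105,60,3); cv2.imwrite("pics/chk1.png",np.vstack([a,b])[:600])
c2=cam("scene"); q=cv2.imread("pics/scene3.png"); 
a=ortho(c2,q,36,474,249,105,60,3); b=ortho(c2,q,6,474,249,105,60,3); cv2.imwrite("pics/chk2.png",np.hstack([np.vstack([a,b])[:600]]))
a=ortho(c2,q,28,446,4,60,60,4); b=ortho(c2,q,6,446,4,60,60,4);cv2.imwrite("pics/chk3.png",np.hstack([a,b])[:, :800])
E
```

```text
block 1558 [470.8 247.1] [152.4  56.8] 85.6 mean [470.6 246.3] z 35.2
tmpl 851 [618.3 225.2] [108.6  50.7] 83.2 mean [617.3 224.3] z 23.4
knob 148 [ 474.2 -243.3] [28.8 33.7] 11.5 mean [ 474.  -242.7] z 31.4
nut 9 [461.5  11.6] [ 1.8 19.2] 13.8 mean [461.4  11.4] z 28.9
boardt 1587 [619.7 224.4] [196.9 198.8] 89.5 mean [618.7 221.5] z 5.3
[[ 472.71678224 -240.82061125]]
```

View pics/chk1.png

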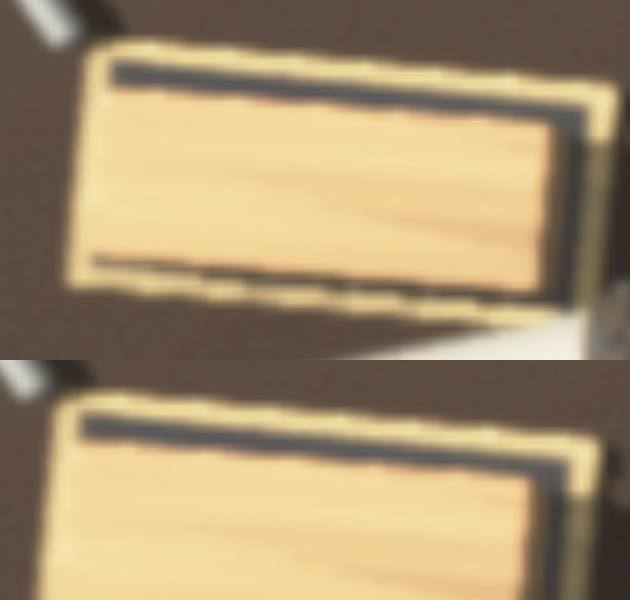

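View pics/chk2.png

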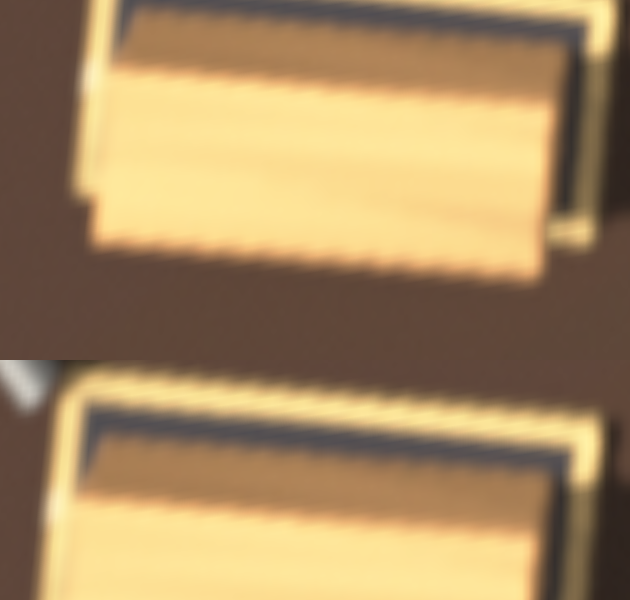

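View pics/chk3.png

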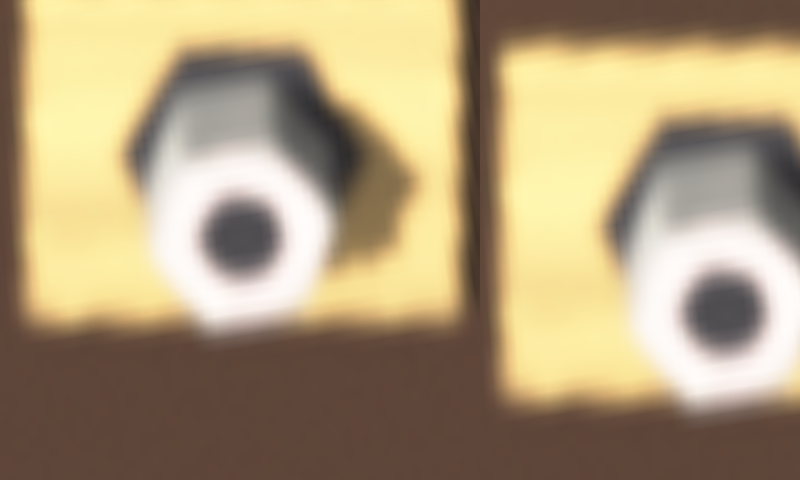

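```bash
python3 - <<'E'
from h import *
a=cv2.imread("pics/top0.png").astype(int);b=cv2.imread("pics/top3.png").astype(int)
for n,(x,y,r) in {"glue":(236,178,22),"jar":(423,237,18)}.items(): print(n,np.abs(a-b)[y-r:y+r,x-r:x+r].mean())
s=arm.read_state(); print(np.abs(s["joint_vel"]).max(),s["clock"])
print(arm.job_done())
E
```

```text
glue 5.521694214876033
jar 7.266718106995885
0.004163141225612744 37.375
the job is handed in; nothing more can be done
None
```

The stack is apart: knob, nut, template and block were taken in that order, and each lies released on its own board. I set each part down until the wrist force showed contact, about 5–10 N. The job was handed in at 37.4 s of the 106 s allowed, with the arm parked clear and still.

My last checks came from the top and scene cameras:

| Part | Distance from outline centre | Turned from outline |
|---|---|---|
| Knob | about 1 mm | any yaw allowed |
| Nut | about 3 mm | any yaw allowed |
| Template | about 2 mm | under 1° |
| Block | about 4 mm | about 1° |

- **Limits:** these are inside the 12 mm and 0.2 rad limits. The measured top heights of the knob, template and block match parts lying flat on their boards. The nut's flatness was judged by eye only.
- **Glue bottle and screw jar:** both stand at the same place in the first and last top views.
- **Checks that disagreed:**
  - The wrist camera put the template 3.7 mm from centre, but the top camera put it 2 mm off.
  - The wrist camera put the block about 1.5 mm off, but the top camera put it nearly 4 mm off.
  - The arm hid most of the nut in the last top picture, so its figure comes from the scene camera alone.

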